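# Gauge donated border tiles and box them in the sample tray

## Task

Check in the border tile strips lying in a row on the cardboard. Working along the row from the robot's left to its right, lay each strip flat on the gauge's anvil with one end under the foot and press the knob until the foot rests firmly on it to read its thickness, then lay it flat in an empty compartment of the tray that matches: 8 mm strips in the shallow ones, 13 mm strips in the deep ones. When all the strips are in, set the cover on the tray so that it sits down level on the rim all round, and leave the other goods on the bench where they are.

Things in the scene. Friction and masses are not known exactly. Their poses are not given: they have to be found in the camera images.
- strip_1: Border tile strip of pale stone, 140 x 34 mm, either 8 mm or 13 mm thick (the gauge tells which). One of up to four in a row; strip_1 starts farthest to the robot's left (+y), strip_4 farthest to its right; some are absent. Origin at the centre of its 140 x 34 underside, x along its length, z up.
- strip_2: Border tile strip of pale stone, 140 x 34 mm, either 8 mm or 13 mm thick (the gauge tells which). One of up to four in a row; strip_1 starts farthest to the robot's left (+y), strip_4 farthest to its right; some are absent. Origin at the centre of its 140 x 34 underside, x along its length, z up.
- strip_3: Border tile strip of pale stone, 140 x 34 mm, either 8 mm or 13 mm thick (the gauge tells which). One of up to four in a row; strip_1 starts farthest to the robot's left (+y), strip_4 farthest to its right; some are absent. Origin at the centre of its 140 x 34 underside, x along its length, z up.
- strip_4: Border tile strip of pale stone, 140 x 34 mm, either 8 mm or 13 mm thick (the gauge tells which). One of up to four in a row; strip_1 starts farthest to the robot's left (+y), strip_4 farthest to its right; some are absent. Origin at the centre of its 140 x 34 underside, x along its length, z up.
- card: Flattened cardboard sheet 200 x 340 mm, 3 mm thick, fixed to the bench, on which the strips start side by side (about 80 mm from one to the next). Origin at the centre of its underside, on the bench.
- gauge: Fixed bench thickness gauge: base 222 x 110 mm, column at the rear (+x), arm over the anvil (34 mm wide, front end at x = -17 mm, 80 to 105 mm above the bench). Origin on the spindle's axis at bench level, z up. Its throat is open to its -x side: lay strips along x, one end under the foot. A thin scale plate stands at x = 34 mm, to 155 mm above the bench.
- gauge_anvil (a point): Point on the flat steel anvil's top under the foot, 30 mm above the bench. In the gauge's frame the anvil runs from x = -96 to +28 mm and y = -40 to +40 mm.
- gauge_slide (a joint): The reading: downward travel of the sprung spindle, m. 0 at rest (foot 35 mm above the anvil); thickness = 0.035 - reading: about 0.027 on an 8 mm strip, 0.022 on a 13 mm one. The return spring takes about 2 N at the top, 3.5 N at 0.027; force beyond that presses the foot on the strip. Let go, it springs back up.
- gauge_foot: The gauge's flat round foot, 20 mm in diameter, moving with the spindle. Origin at the centre of its underside.
- gauge_knob (a point): Centre of the top of the black push knob (32 mm in diameter) above the spindle, 163 mm above the bench at rest; press it straight down.
- tray: Fixed wooden tray, 166 (x) x 244 mm (y), rim 26 mm high. Four compartments 150 mm long (x), 42 mm wide, in a row across y: the two at -y are shallow (floor 10 mm below the rim), the two at +y deep (16 mm). Walls between and beside them are cut away over the middle 96 mm as finger gaps. Origin at the centre of its underside, z up.
- shallow_1 (a point): Centre of the floor of the outermost shallow compartment (tray y = -93 mm, 16 mm above the bench).
- shallow_2 (a point): Centre of the floor of the inner shallow compartment (tray y = -35 mm, 16 mm above the bench).
- deep_1 (a point): Centre of the floor of the inner deep compartment (tray y = +35 mm, 10 mm above the bench).
- deep_2 (a point): Centre of the floor of the outermost deep compartment (tray y = +93 mm, 10 mm above the bench).
- cover: Loose wooden cover, 0.3 kg: panel 182 x 260 x 6 mm, skirt 10 mm down all round (inside 174 x 252, 4 mm play each side of the tray), bar handle in the middle 22 mm wide (x), 90 long (y), top 36 mm above the panel's underside. Origin at the centre of the panel's underside, which rests on the rim when seated; z up. Starts skirt down on the bench.
- tape_measure: Bystander: tape measure 70 x 36 x 62 mm high. Origin at the centre of its underside.
- packing_tape: Bystander: roll of packing tape, 110 mm in diameter, 48 mm high. Origin at the centre of its underside.
- spacer_pot: Bystander: white pot, 68 mm in diameter, 55 mm high. Origin at the centre of its underside.
- glass_tile: Bystander: dark square tile 100 x 100 x 9 mm. Origin at the centre of its underside.
There are look-alikes about, which are no part of the job. Leave any pink look-alike of the strip_3 alone.

How it is judged:
By the outcome, as a careful person would: the job done as asked, in the order asked, and still so for the second after the job is handed in, with the robot touching nothing.
Of strip_1, strip_2, strip_3, strip_4 only 2 to 3 are there at a start; the rules pass over those that are not, and their reading is None.
At some moment in a run one of cover may be knocked a few centimetres aside while the robot is not near it.
Once in a run the grip may slacken for a moment while it holds something.
It also fails if it takes over 210 s, if anything falls off the work surface, if the arm or the gripper's body presses on something with over 40 N, if the wrist force passes 120 N, or if a joint passes its speed limit or range.

## Robot

A 6-joint arm with a two-finger parallel gripper is mounted at the origin on the work surface. World frame = base frame: x ahead of the robot, y to its left, z up, the work surface at z = 0. Lengths are in m, angles in degrees, forces in N, time in s.
With the tool pointing down it reaches from about 0.4 to 0.825 m from the base axis. Payload 7 kg.
Tool frame: the origin (TCP) lies at the very end of the fingers, on their centre line; the grasp point (between the pads) lies 19 mm behind it; z points along the fingers, y is the direction in which the jaws open and shut (so a half turn about z gives the same grasp; the last joint's range is limited). The gripper opens to 88 mm and grips with 3 to 60 N. Pads are 19 mm wide; open, the fingers measure 130 mm over their backs; the gripper's body (78 mm by 193 mm) begins 47 mm behind the grasp point.
Start: joints at [79.532, 20.546, 0.682, 0, -70.136, -16.507], TCP at [0.306, 0.602, 0.227] pointing down, gripper open.
Joint ranges: [-176.03, 176.03], [-82.01, 121.73], [-58.28, 71.71], [-173.87, 95.51], [-174.79, -0.11], [-173.66, 173.66]. Speed limits (degrees/s): [136.94, 136.94, 172.46, 180, 180, 180].

## Interface

Orientations are given as [roll, pitch, yaw] about the fixed x, y, z axes, in that order (R = Rz(yaw) Ry(pitch) Rx(roll)).
In Python, from plant import ctrl, snapshot, workorder gives the robot as it stands. The module is installed in compiled form; this text tells all that it offers.
- The arm moves only by the shell command python3 -m creep 'ROWS'. ROWS is JSON, a list of rows, each a list of 5 numbers: the shift along the tool's x, y, z scaled (see below), then the turn about the tool's z scaled (see below), then the finger opening in mm, from 0 to 87.6. A call has exactly 8 rows; each row is the pose to reach, as a shift and turn from the pose commanded when the call began, along the tool's axes at that moment, turning the shorter way round; what a row does not reach only later rows make up. The controller multiplies each number of a shift by 0.1 m and each number of a turn by 180 degrees. A row lasts 1/12 s, in which the tool goes at most 41.7 mm and 7.16 degrees, less where a joint would pass 70% of its speed; a pose out of reach is approached as far as the arm can. A call with a number of a shift or a turn outside -1 to 1 is refused whole. A call with a gripper value outside its range is refused whole. The fingers move at their own pace and stop on an object; the grip force is fixed at half the most. Time passes only in rows, so rows that repeat a pose let the fingers close, or fill a call up. It gives the time, the measured TCP pose, the force and the opening at its end, in the units of the state.
- ctrl.get_obs(): the state, without advancing time (a new reading comes with each control period).
- snapshot(name): name is "side" or "top"; returns a dict with "img" (400x640x3 uint8, blue, green, red), "camera_matrix" (3x3 intrinsics, pixels), "xyz" and "rotation" of the camera in the world. Camera axes: x right, y up, looking along -z (the intrinsics and any distortion apply to the point x, -y, -z); pixel columns grow to the right and rows downward; lengths in m; the calibration is good to about 2 mm. A picture is of the moment at which its call begins. There is no depth.
- workorder.close_job(): hands the job in, once; it reports no verdict.
The state is a dict: "clock": time; "joint_pos": joint angles; "qvel": joint speeds; "tau": joint torques, N m; "tool_pos": TCP position; "orientation": TCP orientation; "force": force on the tool from outside, world axes, zero at the start; "moment": the same for the moment, N m; "opening": finger opening in m.
Only numpy, scipy, OpenCV 4.12 (cv2) and the standard library are available. Lean on these libraries where they do the work, as an engineer would, in place of code of your own. Each camera call takes 0.05 s, during which the arm holds its last target.

## Working session

There is one attempt and no reset: what is moved stays moved. The work goes in short steps, Python scripts to look and compute and a shell command to move; the robot and the scene stay as the last step left them, time stands still between calls to the robot, and variables do not carry over. Pictures are saved under pics/ and viewed, and the job is handed in when it is done.

```bash
ls; mkdir -p pics; python3 - <<'E'
from plant import ctrl,snapshot
import cv2
print(ctrl.get_obs())
for n in("top","side"):
    s=snapshot(n); cv2.imwrite(f"pics/{n}0.png",s["img"]); print(n,s["camera_matrix"],s["xyz"],s["rotation"],[k for k in s])
E
```

```text
pics
{'clock': 0.0, 'joint_pos': array([ 7.95338465e+01,  2.05904849e+01,  6.34323950e-01, -1.93882849e-02,
       -7.01354048e+01, -1.65072506e+01]), 'qvel': array([ 0.04172656, -0.03474554, -0.17532582, -0.13539328,  0.05320503,
       -0.04212701]), 'tau': array([ 1.77774906e-03, -5.82714343e+01,  2.93049037e+01,  6.99712291e+00,
        6.75340460e-03, -1.81191276e-04]), 'tool_pos': array([0.30596861, 0.60113158, 0.22563989]), 'orientation': array([ 1.79907029e+02, -8.54452034e-03, -2.69799999e+01]), 'force': array([-0.50091048,  0.30462231,  0.14862648]), 'moment': array([ 0.00336605, -0.00121691,  0.02068667]), 'opening': 0.0874529287053685}
top [[420.07657262   0.         319.26382465]
 [  0.         420.07657262 201.42272389]
 [  0.           0.           1.        ]] [0.32950822 0.02617081 1.4282839 ] [ 7.16709460e+00 -4.93281915e-02 -8.86024845e+01] ['img', 'camera_matrix', 'xyz', 'rotation']
side [[517.89176687   0.         330.00912962]
 [  0.         517.89176687 206.25685122]
 [  0.           0.           1.        ]] [ 0.3946419  -1.04751575  1.18095391] [45.70196903 -1.12418739 -5.30928486] ['img', 'camera_matrix', 'xyz', 'rotation']
```

View pics/top0.png

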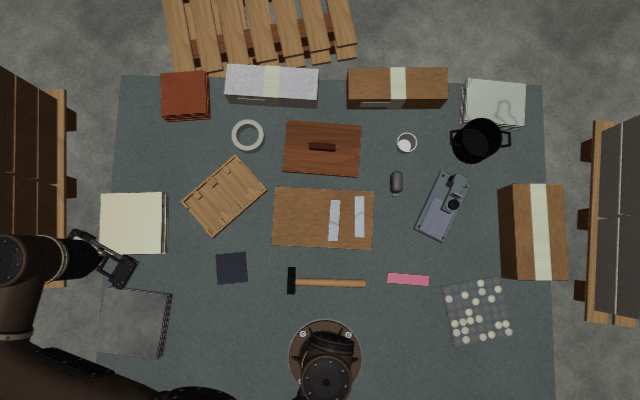

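View pics/side0.png

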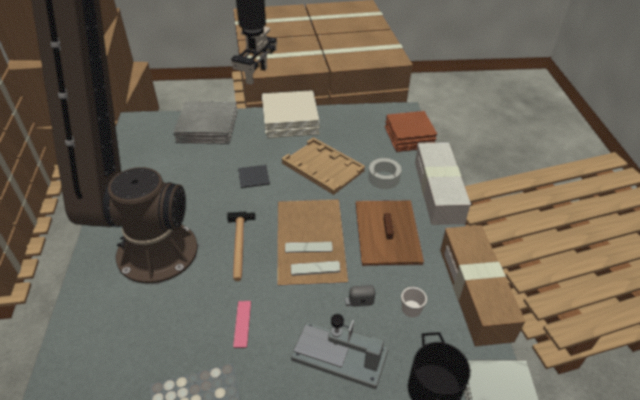

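```bash
cat > h.py <<'E'
import numpy as np, cv2
from scipy.spatial.transform import Rotation as Rot
from plant import ctrl,snapshot
def Rm(rpy): return Rot.from_euler('xyz',rpy,degrees=True).as_matrix()
def ray(s,uv):
    K=s["camera_matrix"]; uv=np.atleast_2d(np.float64(uv))
    d=np.c_[(uv[:,0]-K[0,2])/K[0,0],-(uv[:,1]-K[1,2])/K[1,1],-np.ones(len(uv))]
    return np.array(s["xyz"]),d@Rm(s["rotation"]).T
def plane(s,uv,z):
    o,d=ray(s,uv); return o+d*((z-o[2])/d[:,2])[:,None]
def proj(s,P):
    K=s["camera_matrix"]; c=(np.atleast_2d(P)-s["xyz"])@Rm(s["rotation"])
    return np.c_[K[0,2]+K[0,0]*c[:,0]/-c[:,2],K[1,2]-K[1,1]*c[:,1]/-c[:,2]]
def tri(s1,u1,s2,u2):
    o1,d1=ray(s1,u1);o2,d2=ray(s2,u2);d1=d1[0];d2=d2[0]
    t=np.linalg.lstsq(np.c_[d1,-d2],o2-o1,rcond=None)[0]
    a=o1+d1*t[0];b=o2+d2*t[1]; return (a+b)/2,np.linalg.norm(a-b)
def crop(s,name,x0,y0,x1,y1,k,pts=None):
    im=cv2.resize(s["img"][y0:y1,x0:x1],None,fx=k,fy=k,interpolation=cv2.INTER_CUBIC)
    if pts is not None:
        for p in pts: cv2.circle(im,(int((p[0]-x0+.5)*k),int((p[1]-y0+.5)*k)),2,(0,255,0),-1)
    cv2.imwrite("pics/"+name,im)
def st():
    o=ctrl.get_obs(); print("t %.2f"%o["clock"],"tcp",np.round(o["tool_pos"],4),"rpy",np.round(o["orientation"],2),"F",np.round(o["force"],1),"open",round(o["opening"]*1e3,1)); return o
def go(x=None,y=None,z=None,yaw=None):
    "shift in tool axes (row units) from present pose to world target"
    o=st(); p=o["tool_pos"]; t=np.array([p[i] if v is None else v for i,v in enumerate((x,y,z))])
    s=Rm(o["orientation"]).T@(t-p)/0.1
    w=0 if yaw is None else (( -(yaw-o["orientation"][2])+90)%180-90)/180
    print("row shift",np.round(s,3),"turn",round(w,4))
E
python3 - <<'E'
from h import *
s=snapshot("top")
crop(s,"t_card.png",262,110,382,260,5)
crop(s,"t_gauge.png",380,130,480,250,6)
crop(s,"t_tray.png",170,140,280,250,5)
E
```

```text
(no output)
```

View pics/t_card.png

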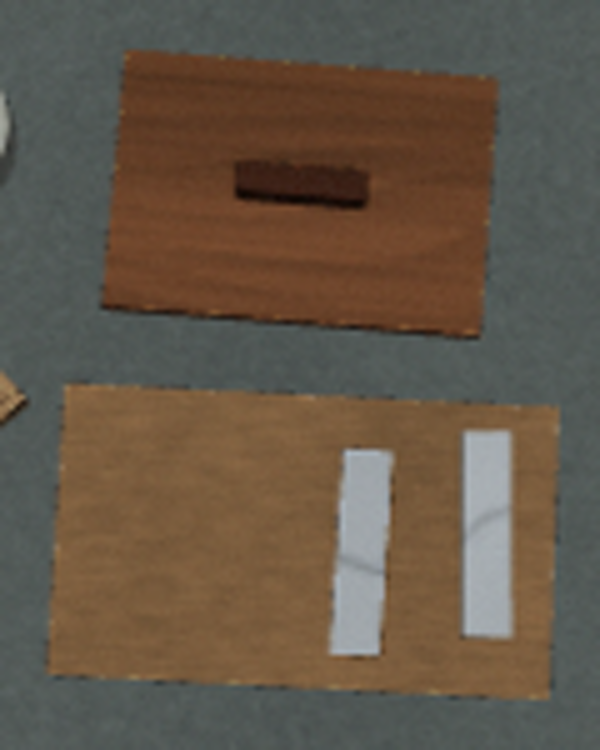

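View pics/t_gauge.png

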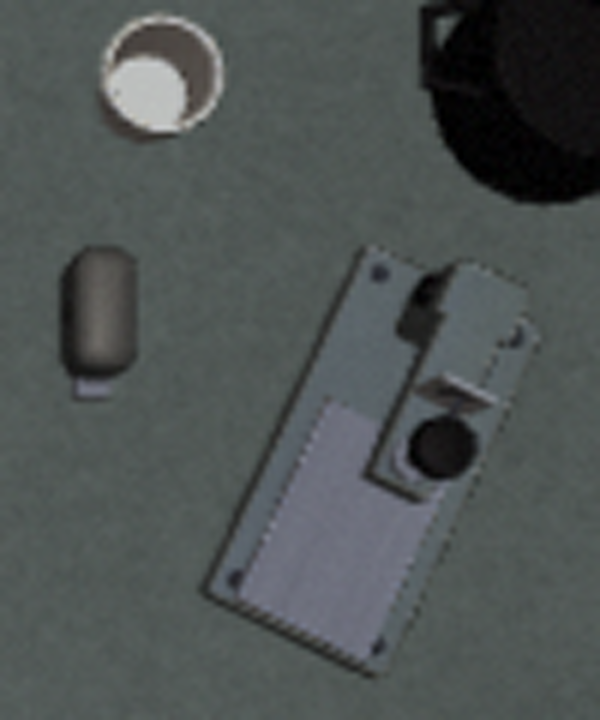

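View pics/t_tray.png

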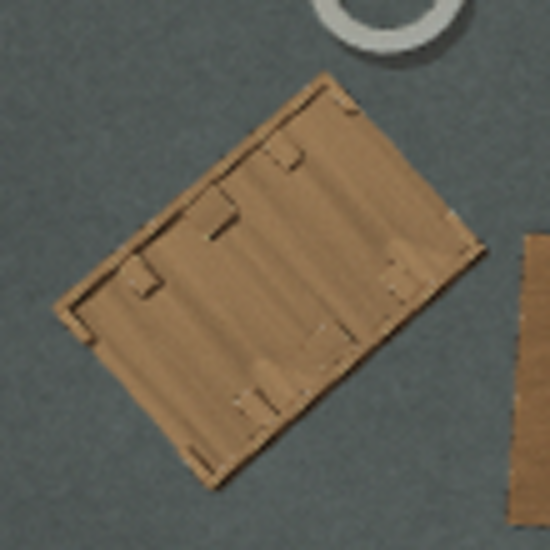

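```bash
cat > meas.py <<'E'
from h import *
def rect(s,mask_fn,roi,z,name=""):
    x0,y0,x1,y1=roi; k=4
    im=cv2.resize(s["img"][y0:y1,x0:x1],None,fx=k,fy=k,interpolation=cv2.INTER_CUBIC)
    m=mask_fn(im.astype(int)).astype(np.uint8)*255
    m=cv2.morphologyEx(m,cv2.MORPH_OPEN,np.ones((5,5)))
    cs,_=cv2.findContours(m,cv2.RETR_EXTERNAL,cv2.CHAIN_APPROX_NONE)
    out=[]
    for c in cs:
        if cv2.contourArea(c)<300: continue
        uv=(c[:,0].astype(float)+.5)/k-.5+[x0,y0]
        P=plane(s,uv,z)[:,:2]
        (cx,cy),(w,h),a=cv2.minAreaRect((P*1000).astype(np.float32))
        if w<h: w,h,a=h,w,a+90
        out.append((cx,cy,w,h,(a+90)%180-90,uv.mean(0)))
        print(name,"c %.1f %.1f size %.1f x %.1f long-axis yaw %.1f"%out[-1][:5],"px",np.round(out[-1][5],1))
    return out
white=lambda i:(i.min(2)>130)
tan=lambda i:(i[...,2]-i[...,0]>28)&(i[...,2]>75)
E
python3 - <<'E'
from meas import *
s=snapshot("top")
rect(s,white,(315,190,372,245),0.013,"strips")
rect(s,tan,(178,150,270,245),0.026,"tray")
rect(s,lambda i:i[...,2]-i[...,0]>25,(278,115,366,182),0.016,"cover")
rect(s,lambda i:i[...,2]-i[...,0]>25,(268,183,378,253),0.003,"card")
lav=lambda i:(i[...,0]-i[...,1]>3)&(i[...,2]>75)
rect(s,lav,(410,190,460,245),0.03,"anvil")
rect(s,lambda i:i.max(2)<40,(440,195,464,216),0.163,"knob")
s2=snapshot("side")
rect(s2,white,(280,235,345,280),0.013,"strips side")
rect(s2,tan,(278,135,366,192),0.026,"tray side")
rect(s2,lambda i:i[...,2]-i[...,0]>25,(352,195,425,270),0.016,"cover side")
rect(s2,lambda i:i.max(2)<40,(328,312,347,330),0.163,"knob side")
crop(s2,"s_tray.png",270,130,380,200,7)
crop(s2,"s_gauge.png",280,300,400,390,6)
E
```

```text
strips c 445.7 -21.1 size 139.5 x 33.9 long-axis yaw -2.5 px [333.7 220.2]
strips c 460.7 -106.2 size 138.4 x 31.2 long-axis yaw 0.8 px [358.9 216.3]
tray c 519.5 353.4 size 245.0 x 167.7 long-axis yaw -46.5 px [222.7 195.8]
cover c 693.1 25.1 size 261.1 x 184.9 long-axis yaw 86.8 px [321.8 148.1]
card c 453.7 17.2 size 341.5 x 201.7 long-axis yaw 88.6 px [322.5 217.9]
anvil c 511.0 -400.7 size 49.0 x 17.0 long-axis yaw -5.8 px [447.5 203. ]
anvil c 476.2 -370.5 size 163.2 x 101.7 long-axis yaw -25.9 px [436.9 213. ]
knob c 490.1 -377.5 size 32.9 x 30.1 long-axis yaw -44.5 px [453.2 204.2]
strips side c 462.4 -103.4 size 141.0 x 36.8 long-axis yaw 0.4 px [314.8 266.9]
strips side c 447.9 -23.0 size 140.5 x 36.1 long-axis yaw -3.0 px [308.2 246.3]
tray side c 520.4 344.8 size 260.1 x 184.5 long-axis yaw -46.4 px [322.6 164.2]
cover side c 694.7 21.7 size 270.3 x 184.9 long-axis yaw 86.8 px [387.6 232.7]
knob side c 491.9 -387.1 size 33.6 x 23.0 long-axis yaw 83.8 px [337.  320.9]
```

View pics/s_tray.png

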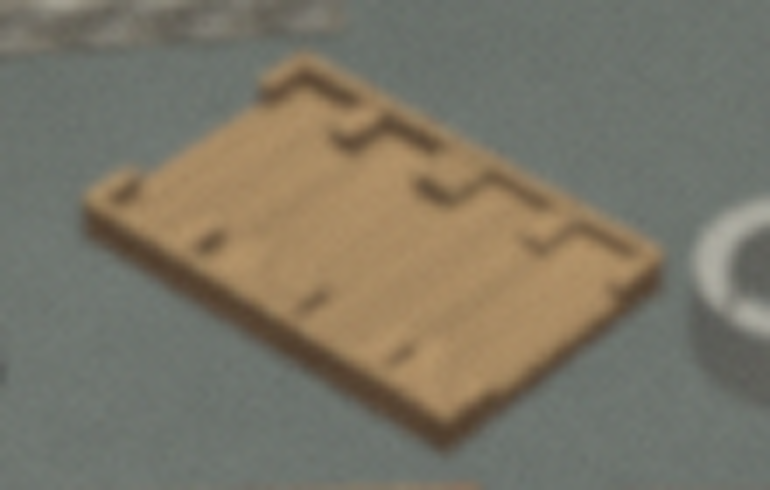

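View pics/s_gauge.png

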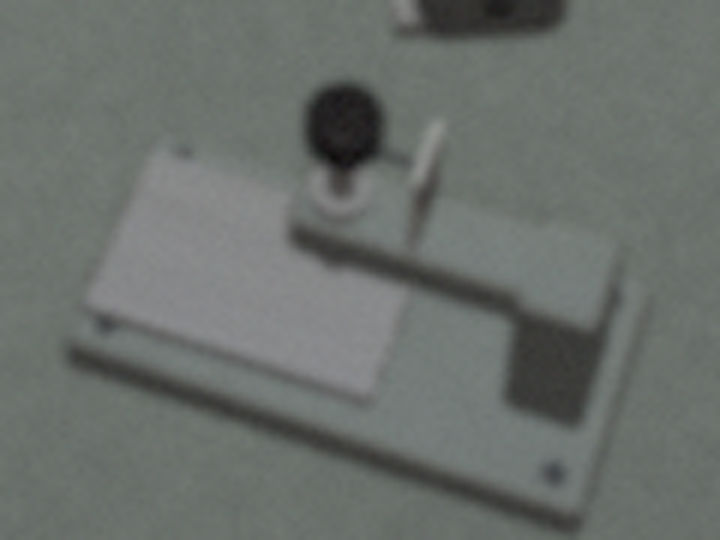

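```bash
python3 - <<'E'
from meas import *
s=snapshot("top"); s2=snapshot("side")
def c(pts,x0,y0,k): return (np.float64(pts)+.5)/k-.5+[x0,y0]
A=c([(238,592),(378,657),(330,400)],380,130,6); P=plane(s,A,.03)*1000; print(P)
B=c([(87,303),(157,147),(370,400)],280,300,6); Q=plane(s2,B,.03)*1000; print(Q)  # side: front-right? 
# rigid fit yaw & origin from each: top: FL(-96,40) FR(-96,-40) RL(28,40); side: near-left=FR, far-left=FL, near-right=RR
from scipy.optimize import least_squares
def fit(L,W):
    L=np.array(L,float)
    f=lambda p:((np.c_[np.cos(p[2])*L[:,0]-np.sin(p[2])*L[:,1]+p[0],np.sin(p[2])*L[:,0]+np.cos(p[2])*L[:,1]+p[1]])-W[:,:2]).ravel()
    r=least_squares(f,[490,-380,-.45]); print("origin",r.x[:2],"yaw",np.degrees(r.x[2]),"res",np.round(r.fun,1))
fit([(-96,40),(-96,-40),(28,40)],P); fit([(-96,-40),(-96,40),(28,-40)],Q)
fit([(-96,40),(-96,-40),(28,40),(-96,-40),(-96,40),(28,-40)],np.r_[P,Q])
pk,e=tri(s,c([(442,447)],380,130,6),s2,c([(344,127)],280,300,6)); print("knob",pk,e)
for z in(.15,.155,.163):print(z,plane(s,c([(442,447)],380,130,6),z),plane(s2,c([(344,127)],280,300,6),z))
E
```

```text
[[ 423.48795366 -305.67482244   30.        ]
 [ 389.42276288 -382.90373749   30.        ]
 [ 532.32476117 -357.77357454   30.        ]]
[[ 390.47492279 -375.76845991   30.        ]
 [ 423.63845496 -303.50815654   30.        ]
 [ 502.15112598 -428.58594251   30.        ]]
origin [ 492.96009933 -383.15952383] yaw -23.94845430184414 res [-2.  -2.  -0.4  2.2  2.5 -0.2]
origin [ 493.91789091 -380.38974637] yaw -25.08640247636674 res [-0.5 -0.1  0.3  0.   0.2  0.1]
origin [ 493.31160915 -381.74134809] yaw -24.54108980212636 res [-0.9  0.2 -0.1  4.6  3.1  0.8 -1.1 -2.5 -1.  -2.   0.  -1.2]
knob [ 0.49225431 -0.38053557  0.15397532] 0.0013691897336140918
0.15 [[ 0.49207015 -0.38180105  0.15      ]] [[ 0.49332203 -0.37787984  0.15      ]]
0.155 [[ 0.49143429 -0.38020527  0.155     ]] [[ 0.49284345 -0.3811275   0.155     ]]
0.163 [[ 0.49041691 -0.37765202  0.163     ]] [[ 0.49207771 -0.38632374  0.163     ]]
```

Candidates: white strips at (334,220) and (360,216) on the card, which sit in slots 3 and 4, and the pink look-alike at (408,279). I choose the two pale ones. The card crop shows them as grey-white with a vein. I start with strip_3 at (334,220). In the side view the deep compartments are at the tray's low-x/+y end.

```bash
python3 -m creep '[[0.82,0.98,0,0,87],[0.82,0.98,0,0,87],[0.82,0.98,0,0,87],[0.82,0.98,0,0,87],[0.82,0.98,0,0,87],[0.82,0.98,0,0,87],[0.82,0.98,0,0,87],[0.82,0.98,0,0,87]]'; python3 -m creep '[[0.82,0.98,0,0,87],[0.82,0.98,0,0,87],[0.82,0.98,0,0,87],[0.82,0.98,0,0,87],[0.82,0.98,0,0,87],[0.82,0.98,0,0,87],[0.82,0.98,0,0,87],[0.82,0.98,0,0,87]]'; python3 -c "
from h import *
go(.446-.014,-.0215,.2,-2.7)"
```

```text
clock: 1.02
tool_pos: [0.3346, 0.478, 0.2263]
orientation: [180.0, -0.0, -26.9]
force: [-0.5, -0.6, -0.7]
opening: 0.0869
clock: 1.68
tool_pos: [0.3632, 0.3537, 0.2262]
orientation: [180.0, -0.0, -26.9]
force: [-0.4, -0.0, 0.1]
opening: 0.0874
t 1.68 tcp [0.3632 0.3537 0.2262] rpy [179.97  -0.   -26.91] F [-0.4 -0.   0.1] open 87.4
row shift [2.311 3.034 0.264] turn -0.1345
```

```bash
python3 -m creep '[[0.77,1.0,0,0,87],[0.77,1.0,0,0,87],[0.77,1.0,0,0,87],[0.77,1.0,0,0,87],[0.77,1.0,0,0,87],[0.77,1.0,0,0,87],[0.77,1.0,0,0,87],[0.77,1.0,0,0,87]]'; python3 -m creep '[[0.77,1.0,0,0,60],[0.77,1.0,0,0,60],[0.77,1.0,0,0,60],[0.77,1.0,0,0,60],[0.77,1.0,0,0,60],[0.77,1.0,0,0,60],[0.77,1.0,0,0,60],[0.77,1.0,0,0,60]]'; python3 -m creep '[[0.77,1.0,0,0,60],[0.77,1.0,0.5,-0.1345,60],[0.77,1.0,1,-0.1345,60],[0.77,1.0,1,-0.1345,60],[0.77,1.0,1,-0.1345,60],[0.77,1.0,1,-0.1345,60],[0.77,1.0,1,-0.1345,60],[0.77,1.0,1,-0.1345,60]]'; python3 -c "
from h import *
go(.446-.014,-.0215,.05,-2.7)
s=snapshot('top');s2=snapshot('side')
crop(s,'a1.png',270,160,390,270,6);crop(s2,'a2.png',250,150,370,300,5)"
```

```text
clock: 2.35
tool_pos: [0.3866, 0.2296, 0.2264]
orientation: [180.0, 0.0, -26.9]
force: [0.2, 0.1, 0.2]
opening: 0.087
clock: 3.02
tool_pos: [0.41, 0.1056, 0.2265]
orientation: [180.0, 0.0, -26.9]
force: [0.6, -0.6, 0.1]
opening: 0.0599
clock: 3.68
tool_pos: [0.4343, -0.0185, 0.1276]
orientation: [-180.0, -0.1, -2.8]
force: [0.4, 0.8, 0.7]
opening: 0.06
t 3.68 tcp [ 0.4343 -0.0185  0.1276] rpy [-1.7999e+02 -9.0000e-02 -2.8100e+00] F [0.4 0.8 0.7] open 60.0
row shift [-0.023  0.031  0.776] turn -0.0006
```

View pics/a1.png

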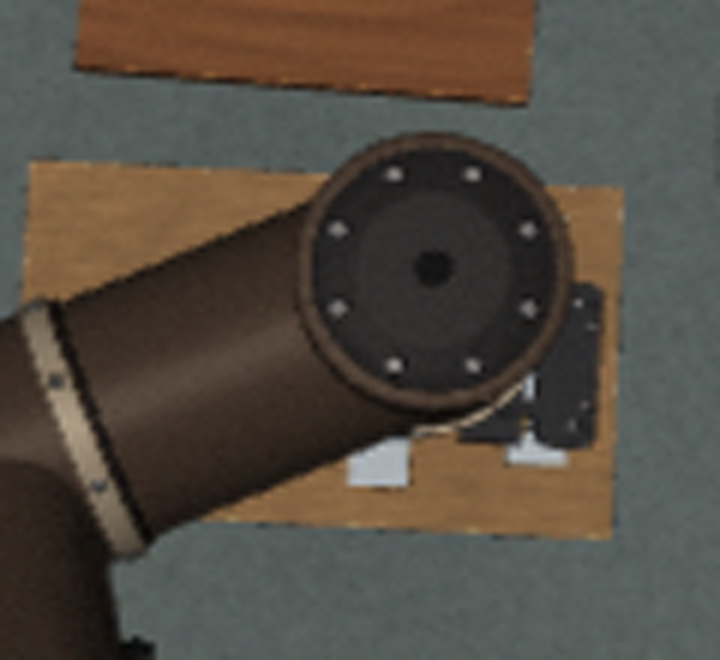

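View pics/a2.png

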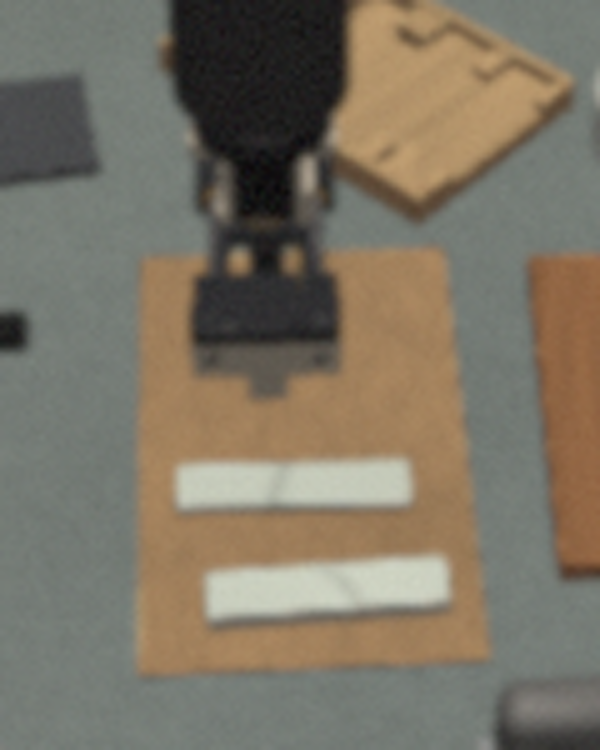

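```bash
python3 -m creep '[[-0.02,0.03,0.4,0,60],[-0.02,0.03,0.7,0,60],[-0.02,0.03,0.9,0,60],[-0.02,0.03,0.9,0,60],[-0.02,0.03,0.9,0,60],[-0.02,0.03,0.9,0,60],[-0.02,0.03,0.9,0,60],[-0.02,0.03,0.9,0,60]]';  python3 -c "
from h import *
go(.446-.014,-.0215,.005,-2.7)
s2=snapshot('side')
crop(s2,'a3.png',250,170,370,300,5)"
```

```text
clock: 4.45
tool_pos: [0.4323, -0.022, 0.0381]
orientation: [-179.9, -0.2, -2.7]
force: [0.4, 0.1, -0.5]
opening: 0.0598
t 4.45 tcp [ 0.4323 -0.022   0.0381] rpy [-1.7993e+02 -1.7000e-01 -2.7500e+00] F [ 0.4  0.1 -0.5] open 59.8
row shift [-0.004 -0.004  0.331] turn -0.0003
```

View pics/a3.png

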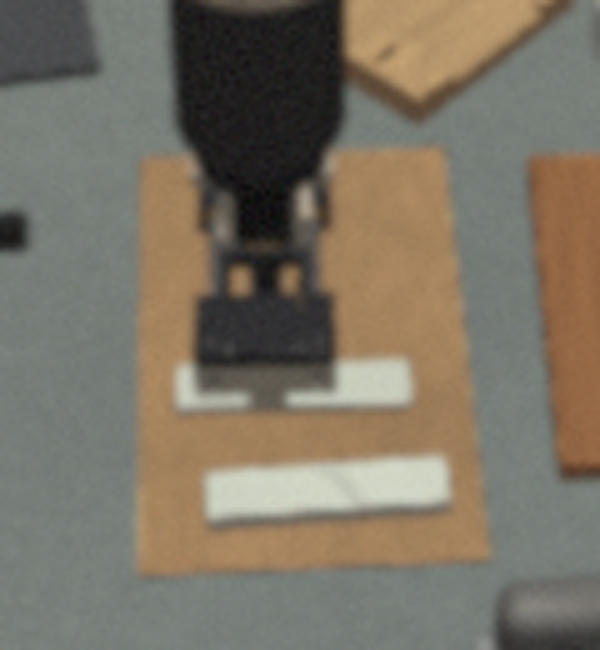

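```bash
python3 -m creep '[[0,0,0.15,0,60],[0,0,0.25,0,60],[0,0,0.335,0,60],[0,0,0.335,0,60],[0,0,0.335,0,50],[0,0,0.335,0,40],[0,0,0.335,0,20],[0,0,0.335,0,10]]'; python3 -m creep '[[0,0,0,0,10],[0,0,0,0,10],[0,0,0,0,10],[0,0,0,0,10],[0,0,0,0,10],[0,0,-0.1,0,10],[0,0,-0.2,0,10],[0,0,-0.3,0,10]]'; python3 -c "
from h import *
st()"
```

```text
clock: 5.17
tool_pos: [0.4313, -0.0225, 0.0034]
orientation: [-180.0, -0.0, -2.8]
force: [0.2, -0.5, 0.2]
opening: 0.0387
clock: 5.83
tool_pos: [0.4306, -0.0227, 0.0331]
orientation: [180.0, 0.1, -2.8]
force: [-0.6, -0.4, -0.9]
opening: 0.0334
t 5.83 tcp [ 0.4306 -0.0227  0.0331] rpy [ 1.7997e+02  7.0000e-02 -2.7700e+00] F [-0.6 -0.4 -0.9] open 33.4
```

```bash
python3 -m creep '[[0,0,-0.4,0,10],[0,0,-0.8,0,10],[-0.1,0.2,-0.8,0,10],[-0.2,0.5,-0.8,0,10],[-0.2,0.8,-0.8,0,10],[-0.2,1,-0.8,0,10],[-0.2,1,-0.8,0,10],[-0.2,1,-0.8,0,10]]'; python3 -m creep '[[-0.1,0.4,0,0.03,10],[-0.2,0.8,0,0.06,10],[-0.2,1,0,0.09,10],[-0.2,1,0,0.124,10],[-0.2,1,0,0.124,10],[-0.2,1,0,0.124,10],[-0.2,1,0,0.124,10],[-0.2,1,0,0.124,10]]'; python3 -c "
from h import *
go(.3738,-.3254,.12,-25)"
```

```text
clock: 6.5
tool_pos: [0.4057, -0.1223, 0.1128]
orientation: [-180.0, 0.0, -2.9]
force: [0.2, -0.7, -1.0]
opening: 0.0334
clock: 7.17
tool_pos: [0.3817, -0.2196, 0.113]
orientation: [-180.0, 0.0, -24.9]
force: [-1.0, 0.0, -0.7]
opening: 0.0338
t 7.17 tcp [ 0.3817 -0.2196  0.113 ] rpy [-179.99    0.    -24.87] F [-1.   0.  -0.7] open 33.8
row shift [ 0.373  0.993 -0.07 ] turn 0.0007
```

```bash
python3 -m creep '[[0.2,0.4,0,0,10],[0.37,0.8,0,0,10],[0.37,0.99,0,0,10],[0.37,0.99,0.2,0,10],[0.37,0.99,0.5,0,10],[0.37,0.99,0.6,0,10],[0.37,0.99,0.6,0,10],[0.37,0.99,0.6,0,10]]'; python3 -c "
from h import *
go(.4282,-.3508,.046,-25)
s=snapshot('top');s2=snapshot('side')
crop(s,'b1.png',370,150,480,260,6);crop(s2,'b2.png',220,250,400,390,4)"
```

```text
clock: 7.83
tool_pos: [0.3731, -0.3253, 0.0529]
orientation: [180.0, 0.1, -25.0]
force: [0.4, 0.3, -0.0]
opening: 0.0339
t 7.83 tcp [ 0.3731 -0.3253  0.0529] rpy [ 1.7998e+02  8.0000e-02 -2.4960e+01] F [ 0.4  0.3 -0. ] open 33.9
row shift [ 0.607 -0.002  0.068] turn 0.0002
```

View pics/b1.png

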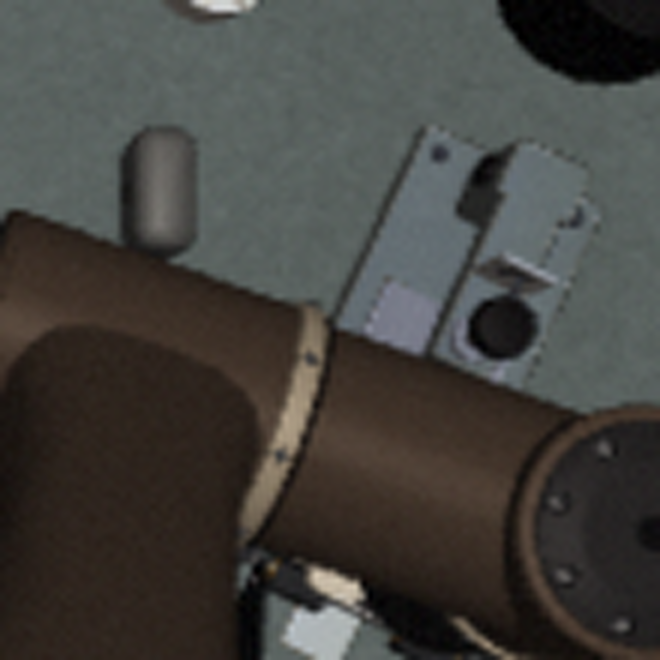

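View pics/b2.png

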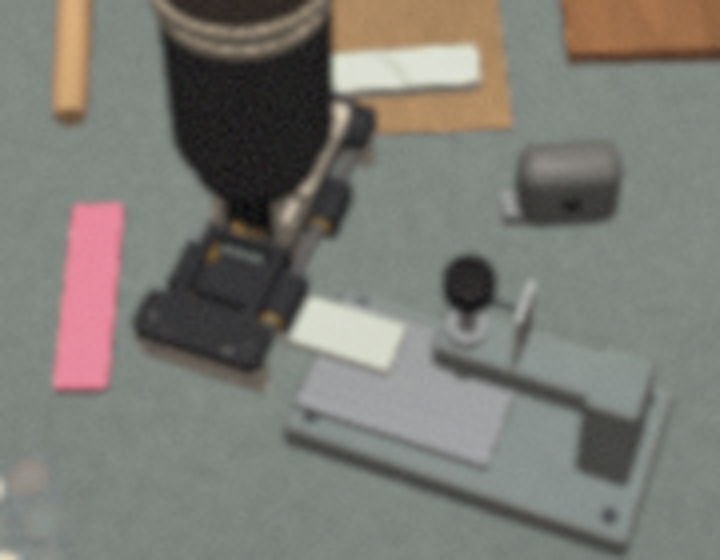

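```bash
python3 -m creep '[[0.1,0,0.07,0,10],[0.2,0,0.07,0,10],[0.3,0,0.07,0,10],[0.4,0,0.07,0,10],[0.5,0,0.07,0,10],[0.61,0,0.07,0,10],[0.61,0,0.07,0,10],[0.61,0,0.07,0,10]]'; python3 -c "
from h import *
go(.4282,-.3508,.0315,-25)
s2=snapshot('side')
crop(s2,'b3.png',260,260,400,390,5)"
```

```text
clock: 8.6
tool_pos: [0.4288, -0.3519, 0.0458]
orientation: [-180.0, 0.0, -25.1]
force: [-1.6, 1.2, -1.7]
opening: 0.0339
t 8.60 tcp [ 0.4288 -0.3519  0.0458] rpy [-1.800e+02  2.000e-02 -2.509e+01] F [-1.6  1.2 -1.7] open 33.9
row shift [-0.01  -0.007  0.143] turn -0.0005
```

View pics/b3.png

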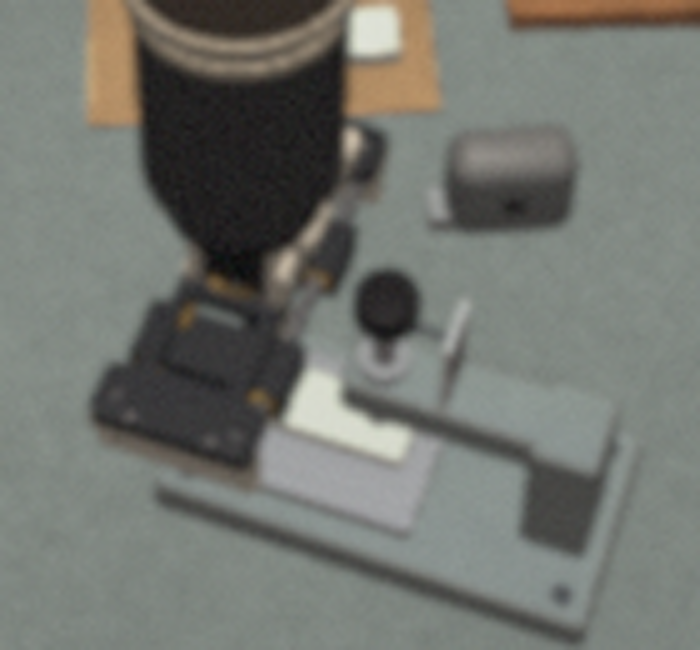

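```bash
python3 -m creep '[[0,0,0.05,0,10],[0,0,0.1,0,10],[0,0,0.14,0,10],[0,0,0.145,0,10],[0,0,0.145,0,10],[0,0,0.145,0,30],[0,0,0.145,0,40],[0,0,0.145,0,46]]'; python3 -m creep '[[0,0,0,0,50],[0,0,0,0,50],[0,0,0,0,50],[-0.2,0,0,0,50],[-0.4,0,0,0,50],[-0.6,0,-0.1,0,50],[-0.8,0,-0.4,0,50],[-0.8,0,-0.8,0,50]]';python3 -c "
from h import *
go(.493,-.381,.2,-25)
s2=snapshot('side')
crop(s2,'b4.png',260,260,400,390,5)"
```

```text
clock: 9.32
tool_pos: [0.4285, -0.3517, 0.0319]
orientation: [180.0, -0.0, -25.1]
force: [0.0, -0.4, -0.4]
opening: 0.0416
clock: 9.98
tool_pos: [0.35, -0.3151, 0.1095]
orientation: [-180.0, 0.5, -25.2]
force: [2.2, 0.3, -1.3]
opening: 0.05
t 9.98 tcp [ 0.35   -0.3151  0.1095] rpy [-179.98    0.51  -25.17] F [ 2.2  0.3 -1.3] open 50.0
row shift [ 1.566 -0.012 -0.919] turn -0.0009
```

View pics/b4.png

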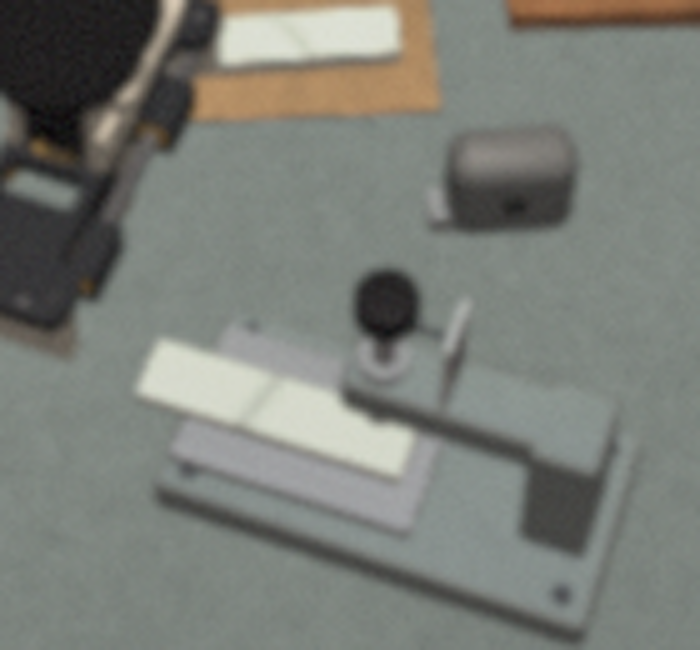

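```bash
python3 -c "
from meas import *
s2=snapshot('side')
r=rect(s2,lambda i:i.min(2)>135,(280,320,345,360),.038)
c=np.array(r[0][:2]) if r else 0
a=np.radians(-25);d=c-[493,-381];print('gauge frame',d[0]*np.cos(a)+d[1]*np.sin(a),-d[0]*np.sin(a)+d[1]*np.cos(a))
crop(s2,'b5.png',280,310,350,360,8)
"; python3 -m creep '[[0,0,-0.3,0,50],[0,0,-0.6,0,40],[0,0,-0.92,0,20],[0,0,-0.92,0,0],[0.3,0,-0.92,0,0],[0.6,0,-0.92,0,0],[0.9,0,-0.92,0,0],[0.9,0,-0.92,0,0]]';  python3 -c "
from h import *
go(.493,-.381,.2,-25)"
```

```text
c 501.6 -342.8 size 35.0 x 29.4 long-axis yaw -6.5 px [338.9 333.2]
 c 448.8 -360.7 size 158.7 x 86.5 long-axis yaw -24.8 px [315.6 342.8]
gauge frame -8.383875794110489 38.229987845296534
clock: 10.75
tool_pos: [0.4414, -0.3578, 0.2029]
orientation: [180.0, -0.1, -25.0]
force: [1.4, -0.5, -0.1]
opening: 0.0091
t 10.75 tcp [ 0.4414 -0.3578  0.2029] rpy [ 1.7995e+02 -7.0000e-02 -2.5050e+01] F [ 1.4 -0.5 -0.1] open 9.1
row shift [ 0.566 -0.008  0.03 ] turn -0.0003
```

```bash
python3 -m creep '[[0.3,0,0,0,0],[0.56,0,0,0,0],[0.56,0,0,0,0],[0.56,0,0.1,0,0],[0.56,0,0.2,0,0],[0.56,0,0.3,0,0],[0.56,0,0.3,0,0],[0.56,0,0.3,0,0]]';  python3 -c "
from h import *
go(.493,-.381,.145,-25)
s2=snapshot('side');s=snapshot('top')
crop(s2,'b6.png',280,260,400,390,5)"
```

```text
clock: 11.42
tool_pos: [0.487, -0.3792, 0.1727]
orientation: [180.0, 0.1, -25.1]
force: [0.7, 0.8, 1.3]
opening: 0.0003
t 11.42 tcp [ 0.487  -0.3792  0.1727] rpy [ 1.7999e+02  1.0000e-01 -2.5080e+01] F [0.7 0.8 1.3] open 0.3
row shift [ 0.062 -0.009  0.277] turn -0.0005
```

View pics/b6.png

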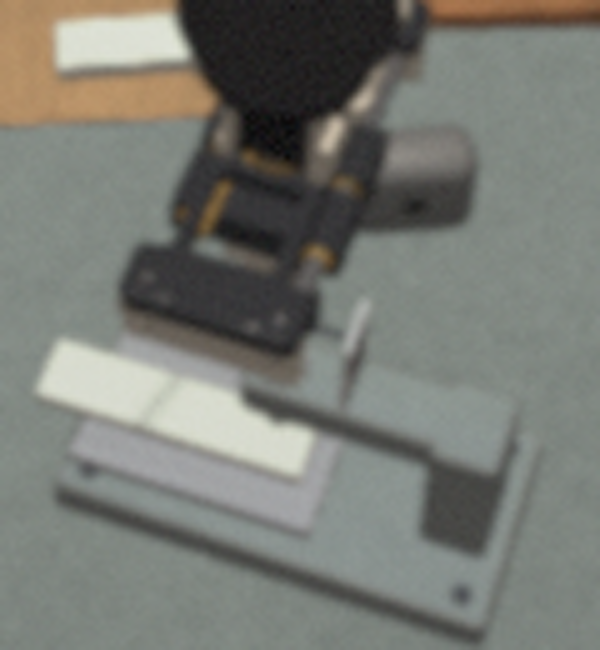

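```bash
python3 -m creep '[[0.06,0,0,0,0],[0.06,0,0,0,0],[0.06,0,0.1,0,0],[0.06,0,0.15,0,0],[0.06,0,0.2,0,0],[0.06,0,0.25,0,0],[0.06,0,0.28,0,0],[0.06,0,0.28,0,0]]'; python3 -m creep '[[0,0,0.02,0,0],[0,0,0.04,0,0],[0,0,0.04,0,0],[0,0,0.04,0,0],[0,0,0.04,0,0],[0,0,0.04,0,0],[0,0,0.04,0,0],[0,0,0.04,0,0]]'; python3 -c "
from h import *
st()"
```

```text
clock: 12.18
tool_pos: [0.4935, -0.3821, 0.1448]
orientation: [180.0, 0.0, -25.1]
force: [2.8, 0.3, 3.4]
opening: 0.0005
clock: 12.85
tool_pos: [0.4935, -0.3821, 0.1417]
orientation: [-180.0, -0.0, -25.1]
force: [1.9, 1.1, 3.5]
opening: 0.0003
t 12.85 tcp [ 0.4935 -0.3821  0.1417] rpy [-180.     -0.    -25.08] F [1.9 1.1 3.5] open 0.3
```

Touching the knob with spring force only so far. I'll keep going down in small steps.

```bash
python3 -m creep '[[0,0,0.01,0,0],[0,0,0.02,0,0],[0,0,0.02,0,0],[0,0,0.02,0,0],[0,0,0.02,0,0],[0,0,0.02,0,0],[0,0,0.02,0,0],[0,0,0.02,0,0]]'; python3 -m creep '[[0,0,0.01,0,0],[0,0,0.02,0,0],[0,0,0.02,0,0],[0,0,0.02,0,0],[0,0,0.02,0,0],[0,0,0.02,0,0],[0,0,0.02,0,0],[0,0,0.02,0,0]]'
```

```text
clock: 13.52
tool_pos: [0.4935, -0.3821, 0.1396]
orientation: [-180.0, 0.0, -25.1]
force: [2.4, 1.2, 2.9]
opening: 0.0005
clock: 14.18
tool_pos: [0.4935, -0.3821, 0.1376]
orientation: [-180.0, -0.0, -25.1]
force: [1.6, 1.8, 3.2]
opening: 0.0007
```

Already past 141 mm with only spring force, so this is an 8 mm strip. Next I seat the foot firmly.

```bash
python3 -m creep '[[0,0,0.01,0,0],[0,0,0.02,0,0],[0,0,0.02,0,0],[0,0,0.02,0,0],[0,0,0.02,0,0],[0,0,0.02,0,0],[0,0,0.02,0,0],[0,0,0.02,0,0]]'; python3 -m creep '[[0,0,0.01,0,0],[0,0,0.01,0,0],[0,0,0.01,0,0],[0,0,0.01,0,0],[0,0,0.01,0,0],[0,0,0.01,0,0],[0,0,0.01,0,0],[0,0,0.01,0,0]]'
```

```text
clock: 14.85
tool_pos: [0.4935, -0.3822, 0.1363]
orientation: [180.0, -0.0, -25.1]
force: [-0.6, 2.8, 8.9]
opening: 0.0006
clock: 15.52
tool_pos: [0.4936, -0.3822, 0.1362]
orientation: [180.0, -0.1, -25.1]
force: [-1.9, 4.9, 14.8]
opening: 0.0003
```

```bash
python3 -m creep '[[0,0,0,0,0],[0,0,0,0,0],[0,0,-0.1,0,0],[0,0,-0.3,0,0],[0,0,-0.5,0,0],[0,0,-0.65,0,0],[0,0,-0.65,0,0],[0,0,-0.65,0,0]]'; python3 -m creep '[[-0.3,0,0,0,0],[-0.6,0,0,0,30],[-1,0,0,0,56],[-1,0,0,0,56],[-1,0,0,0,56],[-1,0,0,0,56],[-1,0,0,0,56],[-1,0,0,0,56]]'
python3 -c "
from h import *
go(.4282-.0453,-.3508+.021,.1,-25)
s2=snapshot('side')
crop(s2,'b7.png',260,270,390,390,6)"
```

```text
clock: 16.18
tool_pos: [0.4934, -0.3823, 0.2001]
orientation: [-180.0, -0.0, -25.1]
force: [-0.2, 0.9, -0.1]
opening: 0.0006
clock: 16.85
tool_pos: [0.4036, -0.34, 0.1991]
orientation: [180.0, 0.0, -25.1]
force: [0.3, 0.6, 0.4]
opening: 0.0416
t 16.85 tcp [ 0.4036 -0.34    0.1991] rpy [ 1.7999e+02  4.0000e-02 -2.5090e+01] F [0.3 0.6 0.4] open 41.6
row shift [-0.23  -0.005  0.991] turn -0.0005
```

View pics/b7.png

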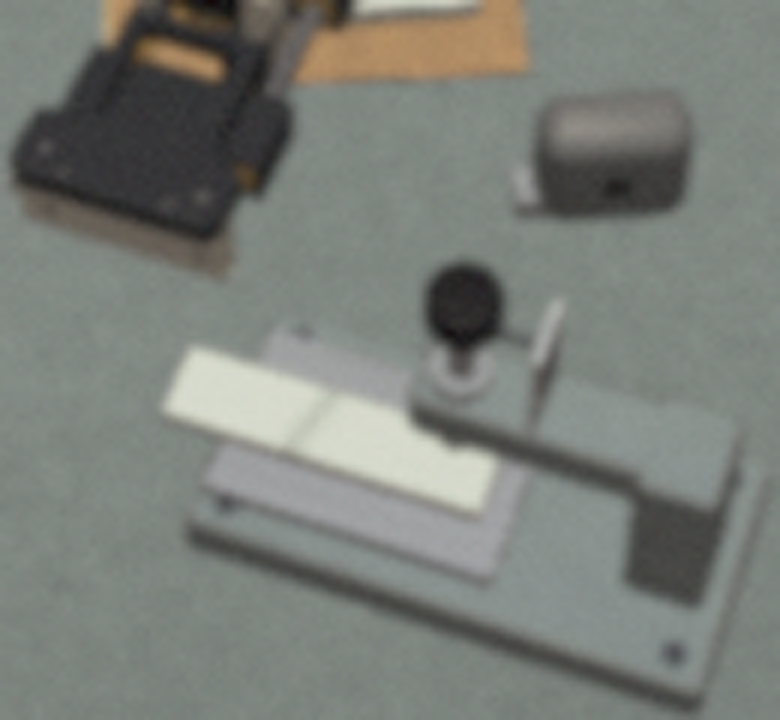

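```bash
python3 -m creep '[[-0.23,0,0.3,0,56],[-0.23,0,0.6,0,56],[-0.23,0,0.9,0,56],[-0.23,0,1,0,56],[-0.23,0,1,0,56],[-0.23,0,1,0,56],[-0.23,0,1,0,56],[-0.23,0,1,0,56]]'; python3 -m creep '[[0,0,0.3,0,56],[0,0,0.5,0,56],[0.2,0,0.5,0,56],[0.4,0,0.5,0,56],[0.5,0,0.5,0,56],[0.5,0,0.58,0,56],[0.5,0,0.66,0,56],[0.5,0,0.66,0,56]]'
python3 -c "
from h import *
go(.4285,-.3517,.0325,-25)"
```

```text
clock: 17.57
tool_pos: [0.3834, -0.3306, 0.1011]
orientation: [180.0, -0.2, -25.1]
force: [0.3, -0.0, 0.3]
opening: 0.0559
clock: 18.23
tool_pos: [0.4256, -0.3504, 0.0321]
orientation: [-180.0, 0.2, -25.1]
force: [-0.5, -0.1, -0.1]
opening: 0.0561
t 18.23 tcp [ 0.4256 -0.3504  0.0321] rpy [-1.7998e+02  1.5000e-01 -2.5140e+01] F [-0.5 -0.1 -0.1] open 56.1
row shift [ 0.032 -0.    -0.005] turn -0.0008
```

```bash
python3 -m creep '[[0,0,0,0,40],[0,0,0,0,10],[0,0,0,0,10],[0,0,0,0,10],[0,0,0,0,10],[0,0,0,0,10],[0,0,-0.05,0,10],[0,0,-0.1,0,10]]'; python3 -m creep '[[-0.1,0,-0.03,0,10],[-0.3,0,-0.03,0,10],[-0.5,0,-0.03,0,10],[-0.7,0,-0.03,0,10],[-0.8,0,-0.03,0,10],[-0.8,0,-0.4,0,10],[-0.8,0,-0.8,0,10],[-0.8,0,-1,0,10]]'
python3 -c "
from h import *
t=np.radians(43.5);C=np.array([.5195,.3534]);g=C+[-.093*-np.sin(t),-.093*np.cos(t)];off=-.0155*np.array([np.cos(t),np.sin(t)])
print(g,g+off); g=g+off
go(g[0],g[1],.12,43.5)"
```

```text
clock: 18.9
tool_pos: [0.4271, -0.3511, 0.0437]
orientation: [180.0, 0.0, -25.1]
force: [0.1, 0.6, -2.0]
opening: 0.0329
clock: 19.57
tool_pos: [0.356, -0.3181, 0.1479]
orientation: [180.0, -0.3, -25.0]
force: [2.1, -1.2, 0.6]
opening: 0.033
[0.58351698 0.28594018] [0.57227367 0.27527069]
t 19.57 tcp [ 0.356  -0.3181  0.1479] rpy [179.96  -0.27 -25.03] F [ 2.1 -1.2  0.6] open 33.0
row shift [-0.552 -6.291  0.272] turn -0.3807
```

```bash
python3 -m creep '[[0,-0.3,0,0,10],[0,-0.6,0,0,10],[0,-1,0,0,10],[0,-1,0,0,10],[0,-1,0,0,10],[0,-1,0,0,10],[0,-1,0,0,10],[0,-1,0,0,10]]'; python3 -m creep '[[0,-0.3,0,0,10],[0,-0.6,0,0,10],[0,-1,0,0,10],[0,-1,0,0,10],[0,-1,0,0,10],[0,-1,0,0,10],[0,-1,0,0,10],[0,-1,0,0,10]]'; python3 -m creep '[[0,-0.3,0,0,10],[0,-0.6,0,0,10],[0,-1,0,0,10],[0,-1,0,0,10],[0,-1,0,0,10],[0,-1,0,0,10],[0,-1,0,0,10],[0,-1,0,0,10]]'; python3 -m creep '[[0,-0.3,0,-0.03,10],[0,-0.6,0,-0.06,10],[0,-1,0,-0.1,10],[0,-1,0,-0.14,10],[0,-1,0,-0.18,10],[0,-1,0,-0.2,10],[0,-1,0,-0.2,10],[0,-1,0,-0.2,10]]'
python3 -c "
from h import *
go(.5723,.2753,.12,43.5)"
```

```text
clock: 20.23
tool_pos: [0.3967, -0.2275, 0.1435]
orientation: [180.0, 0.0, -25.2]
force: [-0.2, -0.4, -0.8]
opening: 0.0332
clock: 20.9
tool_pos: [0.4391, -0.1372, 0.1434]
orientation: [180.0, 0.0, -25.2]
force: [1.2, 0.1, -0.4]
opening: 0.0328
clock: 21.57
tool_pos: [0.4816, -0.0467, 0.1435]
orientation: [180.0, 0.0, -25.2]
force: [0.1, 0.3, -0.8]
opening: 0.033
clock: 22.23
tool_pos: [0.5244, 0.0442, 0.1436]
orientation: [180.0, 0.0, 10.7]
force: [-0.5, -0.8, -1.3]
opening: 0.0333
t 22.23 tcp [0.5244 0.0442 0.1436] rpy [180.     0.    10.71] F [-0.5 -0.8 -1.3] open 33.3
row shift [ 0.901 -2.181  0.236] turn -0.1822
```

```bash
python3 -m creep '[[0.2,-0.3,0,-0.04,10],[0.35,-0.6,0,-0.08,10],[0.45,-1,0,-0.12,10],[0.45,-1,0,-0.16,10],[0.45,-1,0,-0.182,10],[0.45,-1,0,-0.182,10],[0.45,-1,0,-0.182,10],[0.45,-1,0,-0.182,10]]'
python3 -c "
from h import *
go(.5723,.2753,.12,43.5)"
```

```text
clock: 22.9
tool_pos: [0.5497, 0.1511, 0.1437]
orientation: [180.0, -0.0, 43.4]
force: [0.2, 0.4, -0.7]
opening: 0.0331
t 22.90 tcp [0.5497 0.1511 0.1437] rpy [ 1.800e+02 -1.000e-02  4.341e+01] F [ 0.2  0.4 -0.7] open 33.1
row shift [ 1.018 -0.748  0.237] turn -0.0005
```

```bash
python3 -m creep '[[0.3,-0.2,0,0,10],[0.6,-0.5,0,0,10],[1,-0.75,0,0,10],[1,-0.75,0,0,10],[1,-0.75,0.2,0,10],[1,-0.75,0.4,0,10],[1,-0.75,0.5,0,10],[1,-0.75,0.5,0,10]]'
python3 -c "
from h import *
go(.5723,.2753,.05,43.5)
s=snapshot('top');s2=snapshot('side')
print(plane(s,[(247,136)],.048))
crop(s,'c1.png',170,120,290,250,5);crop(s2,'c2.png',270,110,390,200,6)"
```

```text
clock: 23.57
tool_pos: [0.569, 0.2734, 0.0909]
orientation: [-180.0, 0.3, 43.5]
force: [-0.4, -0.7, 0.6]
opening: 0.0331
t 23.57 tcp [0.569  0.2734 0.0909] rpy [-179.97    0.27   43.52] F [-0.4 -0.7  0.6] open 33.1
row shift [0.039 0.009 0.409] turn 0.0001
[[0.71969826 0.27863083 0.048     ]]
```

View pics/c1.png

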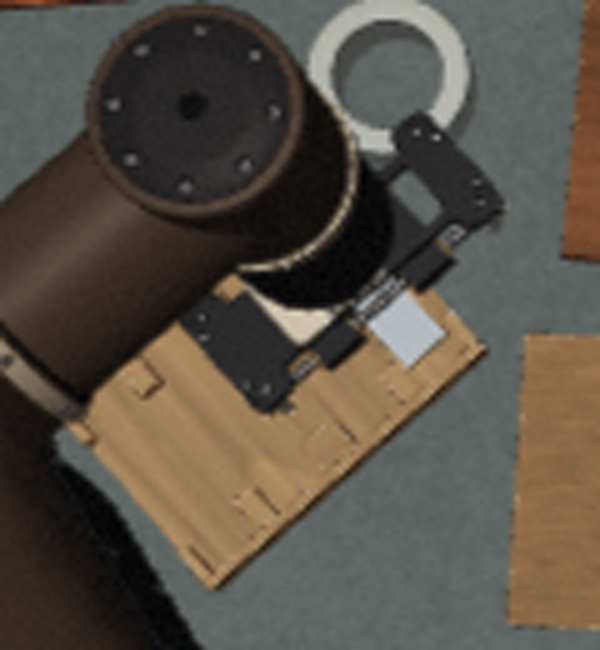

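View pics/c2.png

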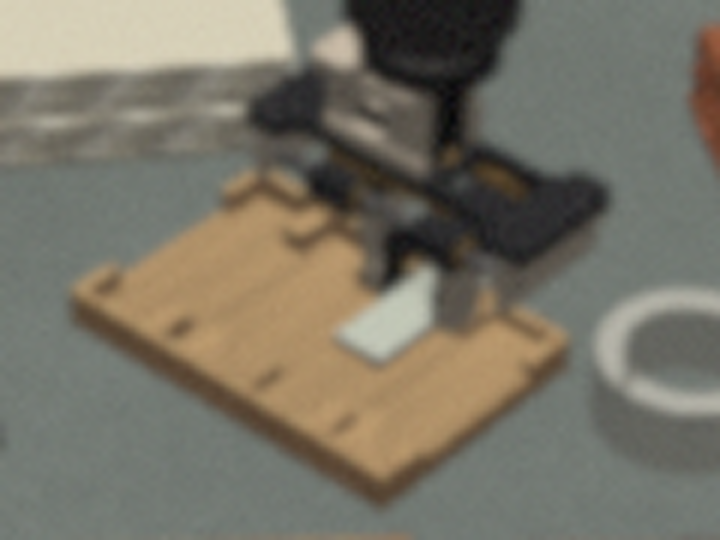

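```bash
python3 -c "
from h import *
s=snapshot('top')
t=np.radians(43.5);R=np.array([[np.cos(t),-np.sin(t)],[np.sin(t),np.cos(t)]])
C=np.array([.5195,.3534])
o=st();p=o['tool_pos'][:2]
for uv in [(404,367),(443,333)]:
    P=plane(s,[(np.array(uv)+.5)/5-.5+[170,120]],.098)[0,:2]
    print('tray frame',R.T@(P-C)*1e3,'rel tcp',R.T@(P-p)*1e3)
print('tcp tray',R.T@(p-C)*1e3)
"
```

```text
t 23.72 tcp [0.571  0.2749 0.0946] rpy [ 1.7997e+02 -6.0000e-02  4.3620e+01] F [ 0.6 -0.8 -1.3] open 33.0
tray frame [-71.87490218 -74.31408256] rel tcp [-55.1704681   18.10252936]
tray frame [ -71.99061273 -107.30095043] rel tcp [-55.28617865 -14.88433851]
tcp tray [-16.70443409 -92.41661192]
```

```bash
python3 -m creep '[[0.015,0.015,0.1,0,10],[0.015,0.015,0.3,0,10],[0.015,0.015,0.5,0,10],[0.015,0.015,0.6,0,10],[0.015,0.015,0.66,0,10],[0.015,0.015,0.66,0,10],[0.015,0.015,0.66,0,10],[0.015,0.015,0.66,0,10]]'
python3 -c "
from h import *
go(None,None,.018,43.5)
s=snapshot('top');s2=snapshot('side')
crop(s,'c3.png',170,120,290,250,5);crop(s2,'c4.png',270,110,390,200,6)"
```

```text
clock: 24.38
tool_pos: [0.5731, 0.2755, 0.0287]
orientation: [180.0, -0.1, 43.7]
force: [0.3, -0.8, -0.8]
opening: 0.0333
t 24.38 tcp [0.5731 0.2755 0.0287] rpy [ 1.7998e+02 -1.0000e-01  4.3690e+01] F [ 0.3 -0.8 -0.8] open 33.3
row shift [-0.    -0.     0.107] turn 0.001
```

View pics/c3.png

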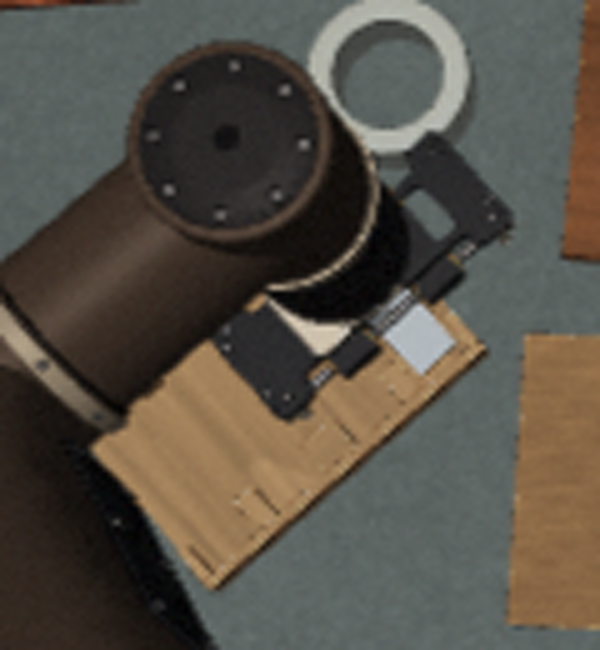

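View pics/c4.png

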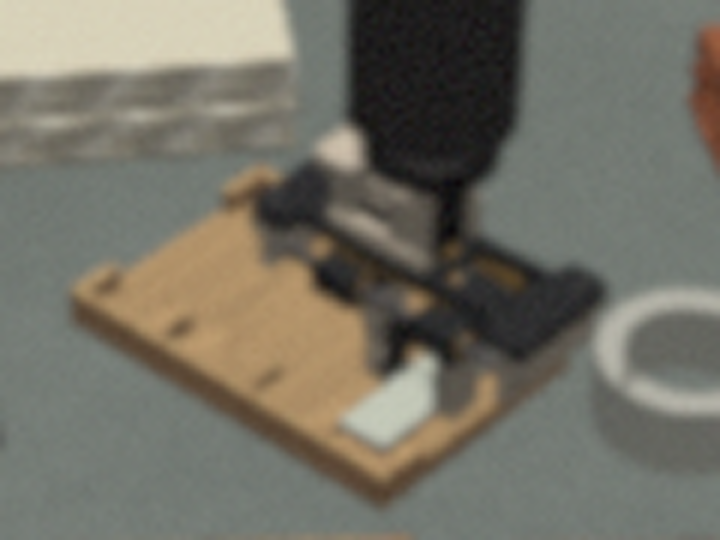

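```bash
python3 -m creep '[[0,0,0.04,0,10],[0,0,0.08,0,10],[0,0,0.105,0,10],[0,0,0.105,0,10],[0,0,0.105,0,10],[0,0,0.105,0,10],[0,0,0.105,0,10],[0,0,0.105,0,10]]'
python3 -c "
from h import *
st()
s=snapshot('top')
t=np.radians(43.5);R=np.array([[np.cos(t),-np.sin(t)],[np.sin(t),np.cos(t)]])
crop(s,'c5.png',230,160,275,205,14)"
```

```text
clock: 25.15
tool_pos: [0.5728, 0.2754, 0.0196]
orientation: [180.0, -0.1, 43.7]
force: [-7.4, -1.2, 20.6]
opening: 0.0333
t 25.15 tcp [0.5728 0.2754 0.0196] rpy [ 1.7996e+02 -1.0000e-01  4.3740e+01] F [-7.4 -1.2 20.6] open 33.3
```

View pics/c5.png

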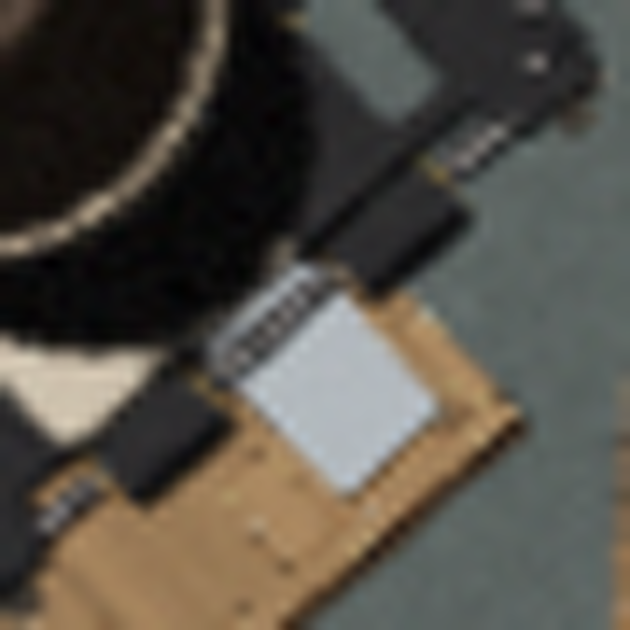

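```bash
python3 -m creep '[[0,0,-0.01,0,10],[0,0,-0.01,0,10],[0,0,-0.01,0,10],[0,0,-0.01,0,32],[0,0,-0.01,0,36],[0,0,-0.01,0,40],[0,0,-0.01,0,42],[0,0,-0.01,0,42]]'
python3 -m creep '[[0,0,-0.1,0,42],[0,0,-0.2,0,42],[0,0,-0.4,0,42],[0,0,-0.8,0,42],[0,0,-1,0,42],[0,0,-1,0,42],[0,0,-1,0,42],[0,0,-1,0,42]]'
python3 -m creep '[[0,0.5,0,0,50],[0,1,0,0,50],[0,1,0,0,50],[-0.3,1,-0.5,0,50],[-0.6,1,-0.5,0,50],[-1,1,-0.5,0,50],[-1,1,-0.5,0,50],[-1,1,-0.5,0,50]]'
python3 -c "
from h import *
st()
s=snapshot('top');s2=snapshot('side')
crop(s,'c6.png',170,120,290,250,5);crop(s2,'c7.png',270,110,390,200,6)"
```

```text
clock: 25.87
tool_pos: [0.5723, 0.2748, 0.0177]
orientation: [-180.0, 0.0, 43.7]
force: [0.3, -0.1, 0.1]
opening: 0.0417
clock: 26.53
tool_pos: [0.5723, 0.2749, 0.1187]
orientation: [-180.0, -0.0, 43.7]
force: [-0.8, -0.1, -0.3]
opening: 0.0419
clock: 27.2
tool_pos: [0.5675, 0.132, 0.168]
orientation: [-180.0, 0.1, 43.6]
force: [-0.1, 0.7, 0.2]
opening: 0.05
t 27.20 tcp [0.5675 0.132  0.168 ] rpy [-1.7997e+02  5.0000e-02  4.3610e+01] F [-0.1  0.7  0.2] open 50.0
```

View pics/c6.png

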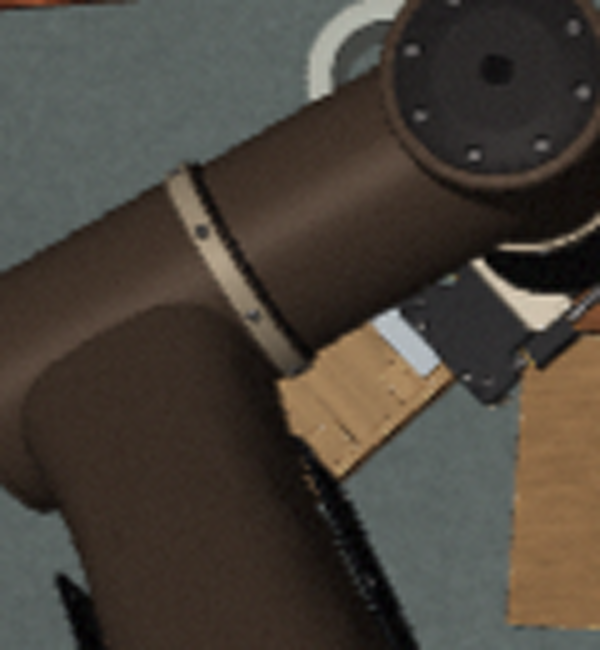

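View pics/c7.png

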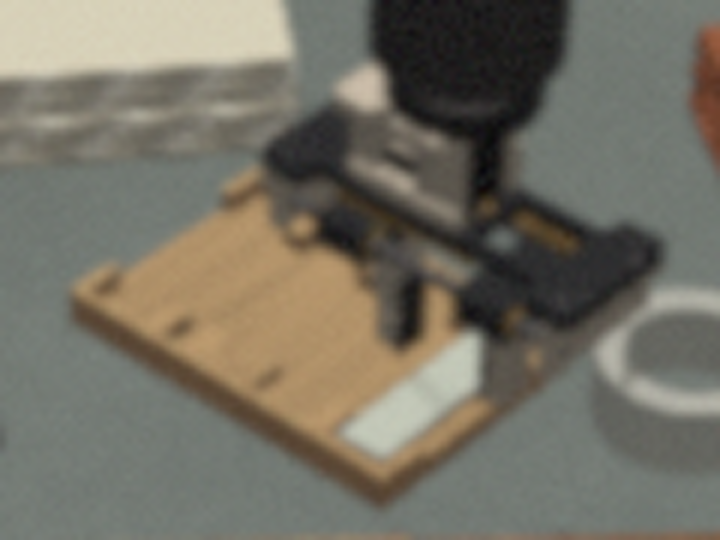

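```bash
python3 -m creep '[[-0.3,0.4,0,0.03,50],[-0.6,0.8,0,0.06,50],[-0.9,1,0,0.1,50],[-0.9,1,0,0.14,50],[-0.9,1,0,0.18,50],[-0.9,1,0,0.22,50],[-0.9,1,0,0.24,50],[-0.9,1,0,0.24,50]]'
python3 -c "
from h import *
go(.4475,-.105,.1,.6)
s=snapshot('top');s2=snapshot('side')
crop(s,'c8.png',170,130,290,250,6);crop(s2,'c9.png',270,110,390,200,6)"
```

```text
clock: 27.97
tool_pos: [0.5737, -0.0006, 0.1672]
orientation: [180.0, 0.1, 0.3]
force: [-0.6, -0.5, -0.8]
opening: 0.0499
t 27.97 tcp [ 0.5737 -0.0006  0.1672] rpy [1.7997e+02 7.0000e-02 3.1000e-01] F [-0.6 -0.5 -0.8] open 49.9
row shift [-1.267  1.037  0.674] turn -0.0016
```

View pics/c8.png

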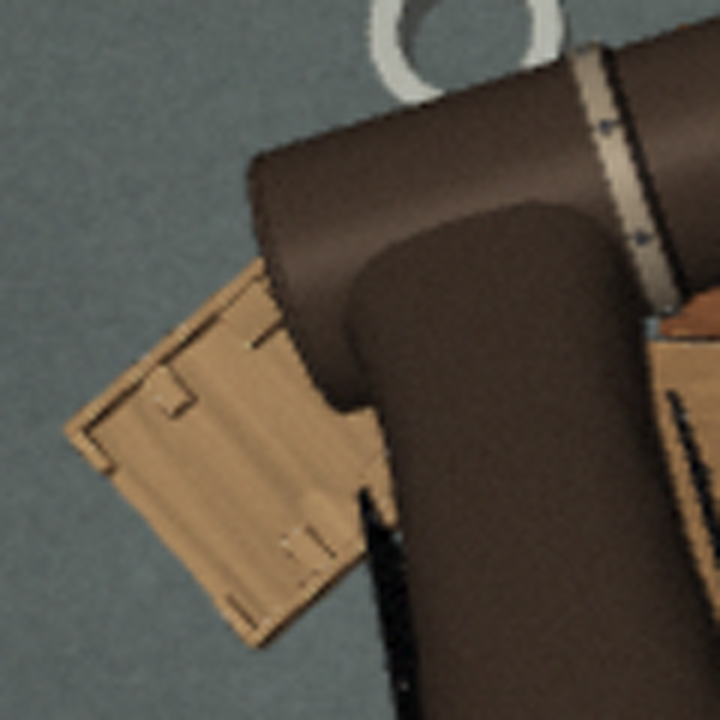

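View pics/c9.png

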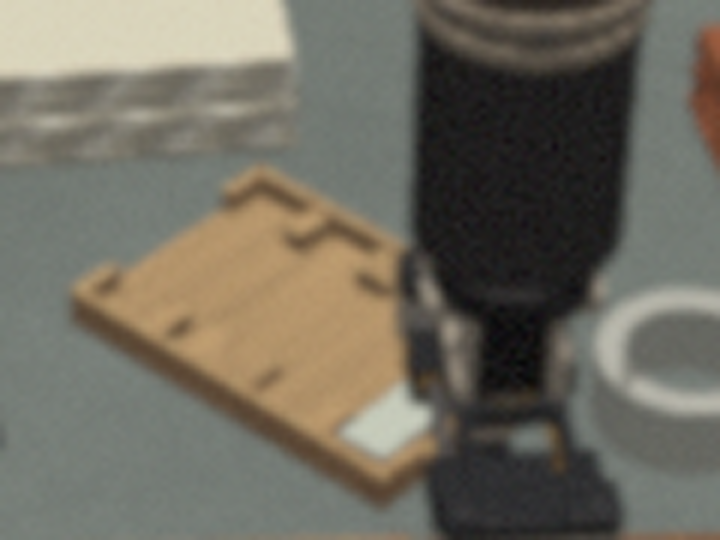

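Next is strip_4.

```bash
python3 -m creep '[[-0.4,0.3,0,0,56],[-0.8,0.6,0,0,56],[-1,0.9,0,0,56],[-1,1,0,0,56],[-1,1,0,0,56],[-1,1,0.2,0,56],[-1,1,0.4,0,56],[-1,1,0.4,0,56]]'; python3 -c "
from meas import *
go(.4475,-.105,.05,.6)
s=snapshot('side')
rect(s,lambda i:i.min(2)>130,(285,255,345,280),.013)
crop(s,'d1.png',250,170,370,300,5)"
```

```text
clock: 28.73
tool_pos: [0.4722, -0.1015, 0.125]
orientation: [-180.0, 0.3, 0.6]
force: [-0.4, -0.1, -0.1]
opening: 0.0561
t 28.73 tcp [ 0.4722 -0.1015  0.125 ] rpy [-180.      0.29    0.55] F [-0.4 -0.1 -0.1] open 56.1
row shift [-0.244  0.033  0.751] turn -0.0003
 c 462.3 -103.4 size 143.1 x 38.8 long-axis yaw 0.4 px [314.8 266.9]
```

View pics/d1.png

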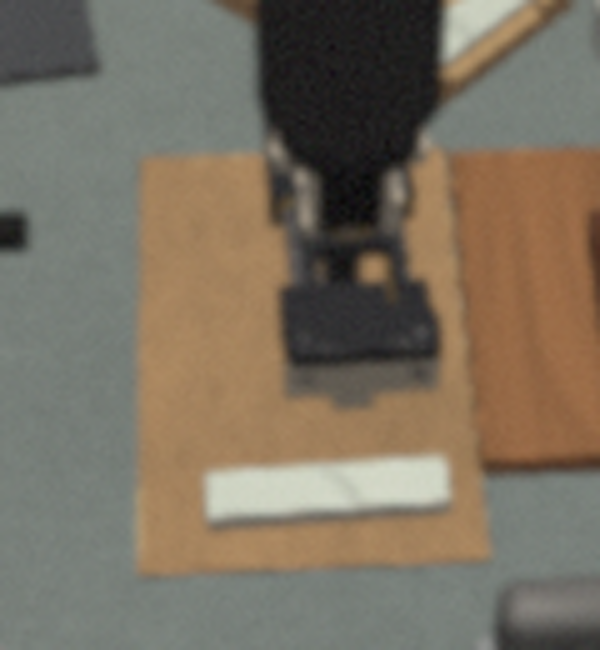

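```bash
python3 -m creep '[[-0.12,0.02,0.2,0,56],[-0.24,0.035,0.4,0,56],[-0.24,0.035,0.7,0,56],[-0.24,0.035,0.9,0,56],[-0.24,0.035,0.95,0,56],[-0.24,0.035,0.95,0,56],[-0.24,0.035,0.95,0,56],[-0.24,0.035,0.95,0,56]]'; python3 -c "
from h import *
go(.4475,-.105,.0055,.6)"
```

```text
clock: 29.45
tool_pos: [0.4515, -0.1051, 0.0345]
orientation: [-180.0, -0.1, 0.5]
force: [0.3, 1.0, 0.3]
opening: 0.0563
t 29.45 tcp [ 0.4515 -0.1051  0.0345] rpy [-1.7999e+02 -1.3000e-01  5.3000e-01] F [0.3 1.  0.3] open 56.3
row shift [-0.04  -0.001  0.29 ] turn -0.0004
```

```bash
python3 -m creep '[[-0.04,0,0.1,0,56],[-0.04,0,0.2,0,56],[-0.04,0,0.29,0,56],[-0.04,0,0.29,0,56],[-0.04,0,0.29,0,56],[-0.04,0,0.29,0,40],[-0.04,0,0.29,0,20],[-0.04,0,0.29,0,10]]';  python3 -m creep '[[0,0,0,0,10],[0,0,0,0,10],[0,0,0,0,10],[0,0,0,0,10],[0,0,0,0,10],[0,0,-0.1,0,10],[0,0,-0.2,0,10],[0,0,-0.3,0,10]]'; python3 -m creep '[[0,0,-0.4,0,10],[0,0,-0.8,0,10],[0,0.2,-0.8,0,10],[-0.1,0.5,-0.8,0.03,10],[-0.2,0.8,-0.8,0.06,10],[-0.3,1,-0.8,0.09,10],[-0.3,1,-0.8,0.12,10],[-0.3,1,-0.8,0.142,10]]'; python3 -c "
from h import *
go(.3738,-.3254,.06,-25)"
```

```text
clock: 30.12
tool_pos: [0.4464, -0.1054, 0.0046]
orientation: [-180.0, -0.1, 0.5]
force: [-0.3, 0.1, -0.5]
opening: 0.0413
clock: 30.78
tool_pos: [0.4453, -0.1055, 0.034]
orientation: [180.0, 0.1, 0.5]
force: [1.0, -0.7, -1.5]
opening: 0.0338
clock: 31.45
tool_pos: [0.4155, -0.2067, 0.1136]
orientation: [180.0, 0.1, -25.5]
force: [1.3, 0.1, -0.6]
opening: 0.0336
t 31.45 tcp [ 0.4155 -0.2067  0.1136] rpy [ 1.7999e+02  7.0000e-02 -2.5530e+01] F [ 1.3  0.1 -0.6] open 33.6
row shift [0.136 1.25  0.536] turn -0.0029
```

```bash
python3 -m creep '[[0.07,0.3,0,0,10],[0.14,0.6,0,-0.003,10],[0.14,1,0,-0.003,10],[0.14,1,0,-0.003,10],[0.14,1,0,-0.003,10],[0.14,1,0,-0.003,10],[0.14,1,0,-0.003,10],[0.14,1,0,-0.003,10]]'; python3 -m creep '[[0,0.25,0,0,10],[0,0.25,0,0,10],[0,0.25,0.1,0,10],[0,0.25,0.3,0,10],[0,0.25,0.54,0,10],[0,0.25,0.6,0,10],[0,0.25,0.6,0,10],[0,0.25,0.6,0,10]]'; python3 -c "
from h import *
go(.4273,-.3504,.047,-25)
s2=snapshot('side')
crop(s2,'e1.png',220,250,400,390,4)"
```

```text
clock: 32.12
tool_pos: [0.3874, -0.3014, 0.114]
orientation: [-180.0, 0.0, -24.5]
force: [0.6, 0.7, -1.0]
opening: 0.0337
clock: 32.78
tool_pos: [0.377, -0.3246, 0.0541]
orientation: [180.0, 0.1, -24.5]
force: [0.1, 0.3, -0.9]
opening: 0.0337
t 32.78 tcp [ 0.377  -0.3246  0.0541] rpy [ 1.7998e+02  5.0000e-02 -2.4480e+01] F [ 0.1  0.3 -0.9] open 33.7
row shift [0.565 0.027 0.07 ] turn 0.0029
```

View pics/e1.png

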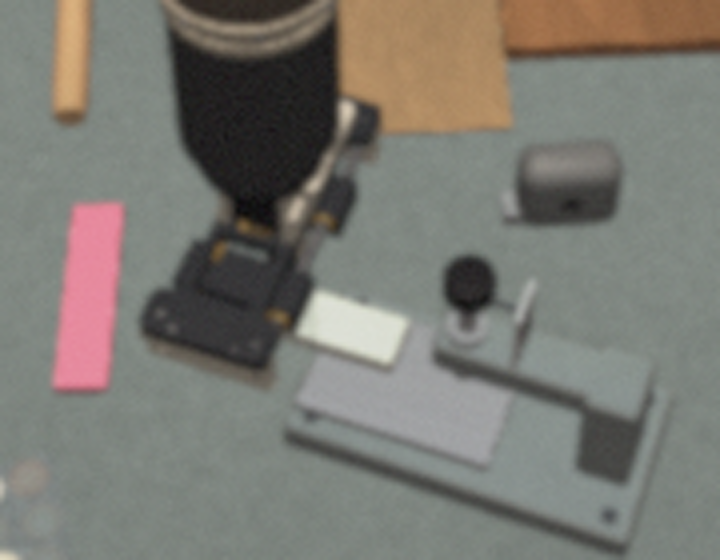

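```bash
python3 -m creep '[[0.1,0.03,0.07,0.003,10],[0.2,0.03,0.07,0.003,10],[0.3,0.03,0.07,0.003,10],[0.4,0.03,0.07,0.003,10],[0.5,0.03,0.07,0.003,10],[0.565,0.03,0.07,0.003,10],[0.565,0.03,0.07,0.003,10],[0.565,0.03,0.07,0.003,10]]'; python3 -m creep '[[0,0,0.05,0,10],[0,0,0.1,0,10],[0,0,0.13,0,10],[0,0,0.13,0,10],[0,0,0.13,0,10],[0,0,0.13,0,10],[0,0,0.13,0,10],[0,0,0.13,0,10]]'; python3 -c "
from h import *
go(.4273,-.3504,.032,-25)
s2=snapshot('side')
crop(s2,'e2.png',260,260,400,390,5)"
```

```text
clock: 33.5
tool_pos: [0.4268, -0.3512, 0.0468]
orientation: [-180.0, 0.0, -25.1]
force: [0.2, 0.3, -1.5]
opening: 0.0336
clock: 34.17
tool_pos: [0.4269, -0.3512, 0.0343]
orientation: [-180.0, -0.0, -25.1]
force: [0.1, -0.1, -1.0]
opening: 0.0336
t 34.17 tcp [ 0.4269 -0.3512  0.0343] rpy [-1.800e+02 -2.000e-02 -2.508e+01] F [ 0.1 -0.1 -1. ] open 33.6
row shift [-0.    -0.009  0.023] turn -0.0005
```

View pics/e2.png

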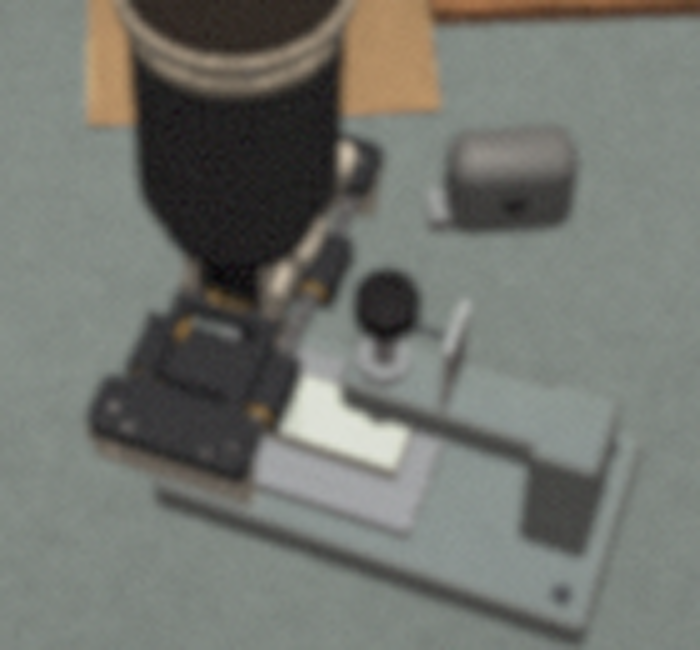

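```bash
python3 -m creep '[[0,0,0.01,0,10],[0,0,0.02,0,10],[0,0,0.02,0,10],[0,0,0.02,0,10],[0,0,0.02,0,10],[0,0,0.02,0,30],[0,0,0.02,0,40],[0,0,0.02,0,46]]'; python3 -m creep '[[0,0,0,0,50],[0,0,0,0,50],[0,0,0,0,50],[-0.2,0,0,0,50],[-0.4,0,0,0,50],[-0.6,0,-0.1,0,50],[-0.8,0,-0.4,0,50],[-0.8,0,-0.8,0,50]]'; python3 -m creep '[[0,0,-0.3,0,50],[0,0,-0.6,0,40],[0,0,-0.92,0,20],[0,0,-0.92,0,0],[0.3,0,-0.92,0,0],[0.6,0,-0.92,0,0],[0.9,0,-0.92,0,0],[0.9,0,-0.92,0,0]]';  python3 -c "
from h import *
go(.493,-.381,.17,-25)
s2=snapshot('side')
crop(s2,'e3.png',260,260,400,390,5)"
```

```text
clock: 34.88
tool_pos: [0.4271, -0.3513, 0.0323]
orientation: [180.0, -0.0, -25.1]
force: [-0.4, -0.6, -0.2]
opening: 0.0415
clock: 35.55
tool_pos: [0.3486, -0.3147, 0.11]
orientation: [-180.0, 0.5, -25.2]
force: [0.9, -0.8, -0.1]
opening: 0.0502
clock: 36.22
tool_pos: [0.4398, -0.3572, 0.2033]
orientation: [180.0, -0.1, -25.0]
force: [1.0, -0.4, 0.9]
opening: 0.009
t 36.22 tcp [ 0.4398 -0.3572  0.2033] rpy [ 1.7995e+02 -5.0000e-02 -2.5050e+01] F [ 1.  -0.4  0.9] open 9.0
row shift [ 0.582 -0.01   0.334] turn -0.0003
```

View pics/e3.png

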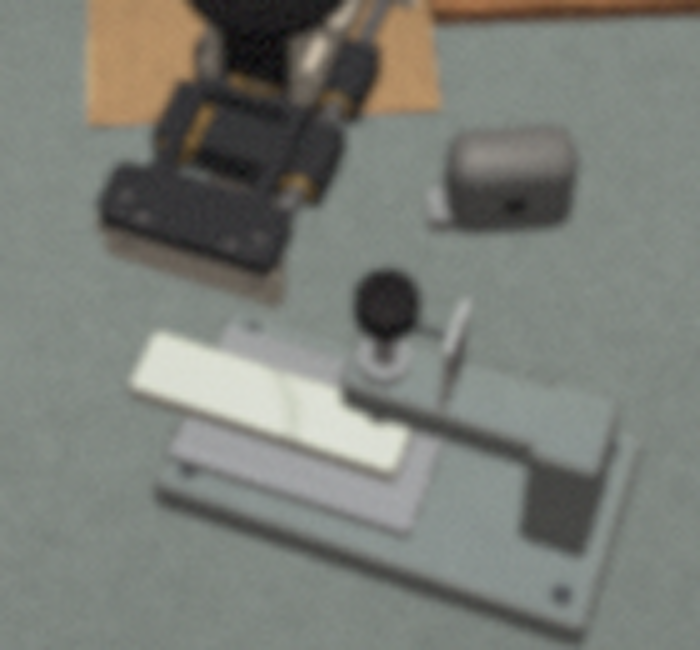

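```bash
python3 -m creep '[[0.3,0,0,0,0],[0.6,0,0,0,0],[0.61,0,0,0,0],[0.61,0,0.1,0,0],[0.61,0,0.2,0,0],[0.61,0,0.3,0,0],[0.61,0,0.3,0,0],[0.61,0,0.3,0,0]]'; python3 -m creep '[[0,0,0,0,0],[0,0,0.05,0,0],[0,0,0.1,0,0],[0,0,0.15,0,0],[0,0,0.2,0,0],[0,0,0.25,0,0],[0,0,0.28,0,0],[0,0,0.28,0,0]]'; python3 -m creep '[[0,0,0.01,0,0],[0,0,0.02,0,0],[0,0,0.02,0,0],[0,0,0.02,0,0],[0,0,0.02,0,0],[0,0,0.02,0,0],[0,0,0.02,0,0],[0,0,0.02,0,0]]'
```

```text
clock: 36.93
tool_pos: [0.49, -0.3808, 0.1732]
orientation: [180.0, 0.1, -25.1]
force: [1.1, 0.3, 0.0]
opening: 0.0004
clock: 37.6
tool_pos: [0.4913, -0.3813, 0.1454]
orientation: [180.0, 0.0, -25.1]
force: [1.1, 0.4, 2.4]
opening: 0.0004
clock: 38.27
tool_pos: [0.4913, -0.3813, 0.1442]
orientation: [-180.0, -0.0, -25.1]
force: [1.3, -0.0, 2.2]
opening: 0.0003
```

```bash
python3 -m creep '[[0,0,0.01,0,0],[0,0,0.02,0,0],[0,0,0.02,0,0],[0,0,0.02,0,0],[0,0,0.02,0,0],[0,0,0.02,0,0],[0,0,0.02,0,0],[0,0,0.02,0,0]]'; python3 -m creep '[[0,0,0.01,0,0],[0,0,0.015,0,0],[0,0,0.015,0,0],[0,0,0.015,0,0],[0,0,0.015,0,0],[0,0,0.015,0,0],[0,0,0.015,0,0],[0,0,0.015,0,0]]'
```

```text
clock: 38.93
tool_pos: [0.4913, -0.3813, 0.1421]
orientation: [180.0, -0.0, -25.1]
force: [1.9, -0.2, 2.9]
opening: 0.0001
clock: 39.6
tool_pos: [0.4913, -0.3813, 0.1413]
orientation: [180.0, -0.0, -25.1]
force: [0.7, 2.3, 8.8]
opening: 0.0006
```

Contact at 0.1413, so this strip is 13 mm. I'll firm up slightly.

```bash
python3 -m creep '[[0,0,0.01,0,0],[0,0,0.01,0,0],[0,0,0.01,0,0],[0,0,0.01,0,0],[0,0,0.01,0,0],[0,0,0.01,0,0],[0,0,0.01,0,0],[0,0,0.01,0,0]]'; python3 -m creep '[[0,0,0,0,0],[0,0,0,0,0],[0,0,-0.1,0,0],[0,0,-0.3,0,0],[0,0,-0.5,0,0],[0,0,-0.6,0,0],[0,0,-0.6,0,0],[0,0,-0.6,0,0]]'; python3 -m creep '[[-0.3,0,0,0,0],[-0.6,0,0,0,30],[-1,0,0,0,56],[-1,0,0,0,56],[-1,0,0,0,56],[-1,0,0,0,56],[-1,0,0,0,56],[-1,0,0,0,56]]'
python3 -c "
from h import *
go(.4271-.0453,-.3513+.021,.1,-25)
s2=snapshot('side')
crop(s2,'e4.png',260,260,400,390,5)"
```

```text
clock: 40.27
tool_pos: [0.4913, -0.3813, 0.1412]
orientation: [180.0, -0.1, -25.1]
force: [-1.3, 2.8, 13.6]
opening: 0.0003
clock: 40.93
tool_pos: [0.4908, -0.381, 0.1993]
orientation: [-180.0, 0.0, -25.1]
force: [-0.7, 0.2, -0.1]
opening: 0.0003
clock: 41.6
tool_pos: [0.4012, -0.3391, 0.199]
orientation: [180.0, 0.0, -25.1]
force: [0.0, -0.2, 0.8]
opening: 0.0416
t 41.60 tcp [ 0.4012 -0.3391  0.199 ] rpy [ 1.800e+02  5.000e-02 -2.509e+01] F [ 0.  -0.2  0.8] open 41.6
row shift [-0.212  0.003  0.99 ] turn -0.0005
```

View pics/e4.png

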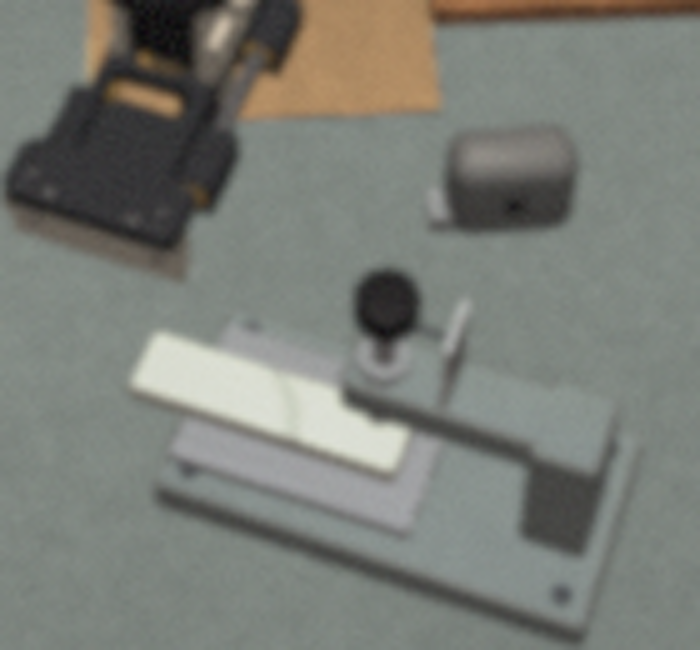

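```bash
python3 -m creep '[[-0.21,0,0.3,0,56],[-0.21,0,0.6,0,56],[-0.21,0,0.9,0,56],[-0.21,0,1,0,56],[-0.21,0,1,0,56],[-0.21,0,1,0,56],[-0.21,0,1,0,56],[-0.21,0,1,0,56]]'; python3 -m creep '[[0,0,0.3,0,56],[0,0,0.5,0,56],[0.2,0,0.5,0,56],[0.4,0,0.5,0,56],[0.5,0,0.5,0,56],[0.5,0,0.56,0,56],[0.5,0,0.64,0,56],[0.5,0,0.64,0,56]]'
python3 -m creep '[[0,0,0,0,40],[0,0,0,0,10],[0,0,0,0,10],[0,0,0,0,10],[0,0,0,0,10],[0,0,0,0,10],[0,0,0,0,10],[0,0,0,0,10]]'; python3 -m creep '[[0,0,-0.05,0,10],[0,0,-0.1,0,10],[-0.3,0,-0.1,0,10],[-0.6,0,-0.1,0,10],[-0.8,0,-0.1,0,10],[-0.8,0,-0.4,0,10],[-0.8,0,-0.8,0,10],[-0.8,0,-1,0,10]]'
python3 -c "
from h import *
st()"
```

```text
clock: 42.32
tool_pos: [0.3828, -0.3305, 0.1011]
orientation: [180.0, -0.2, -25.1]
force: [0.1, 0.1, -0.5]
opening: 0.0561
clock: 42.98
tool_pos: [0.4253, -0.3503, 0.0342]
orientation: [-180.0, 0.1, -25.1]
force: [-0.8, 0.4, 0.0]
opening: 0.0559
clock: 43.65
tool_pos: [0.4268, -0.3511, 0.0359]
orientation: [180.0, -0.0, -25.1]
force: [-1.5, 1.5, 5.7]
opening: 0.0331
clock: 44.32
tool_pos: [0.3552, -0.3179, 0.1395]
orientation: [180.0, -0.2, -25.0]
force: [2.4, -0.9, -1.3]
opening: 0.0334
t 44.32 tcp [ 0.3552 -0.3179  0.1395] rpy [179.96  -0.21 -25.04] F [ 2.4 -0.9 -1.3] open 33.4
```

```bash
python3 -m creep '[[0,-0.3,0,0,10],[0,-0.6,0,0,10],[0,-1,0,0,10],[0,-1,0,0,10],[0,-1,0,0,10],[0,-1,0,0,10],[0,-1,0,0,10],[0,-1,0,0,10]]'; 
python3 -c "
from h import *
t=np.radians(43.5);C=np.array([.5195,.3534]);g=C+.093*np.array([-np.sin(t),np.cos(t)]);off=-.016*np.array([np.cos(t),np.sin(t)])
g=g+off;print(g)
go(g[0],g[1],.14,43.5)
s2=snapshot('side');s=snapshot('top')
crop(s2,'f1.png',200,120,400,390,3)
crop(s,'f0.png',200,100,500,300,2)"
```

```text
clock: 44.98
tool_pos: [0.3962, -0.2274, 0.1355]
orientation: [180.0, 0.0, -25.2]
force: [0.2, -0.7, -1.8]
opening: 0.0335
[0.44387703 0.40984614]
t 44.98 tcp [ 0.3962 -0.2274  0.1355] rpy [ 1.7999e+02  2.0000e-02 -2.5170e+01] F [ 0.2 -0.7 -1.8] open 33.5
row shift [-2.279 -5.97  -0.045] turn -0.3815
```

View pics/f1.png

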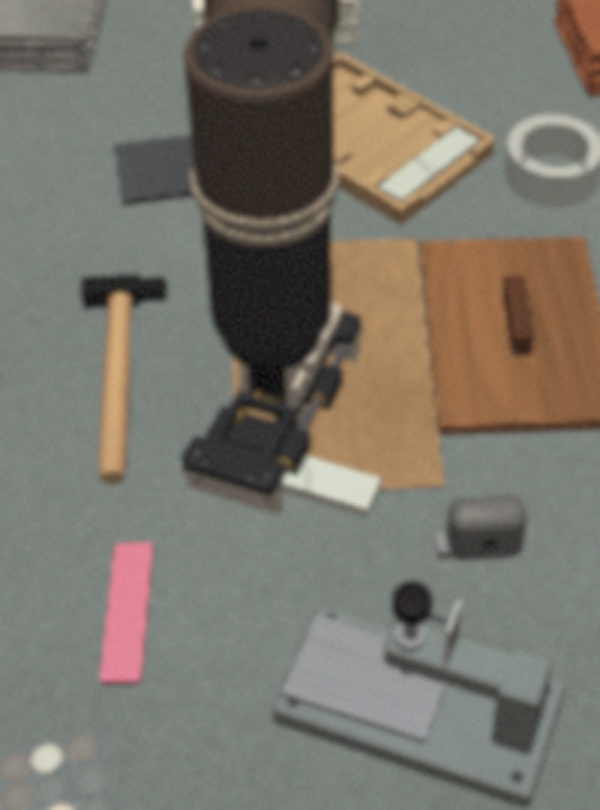

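View pics/f0.png

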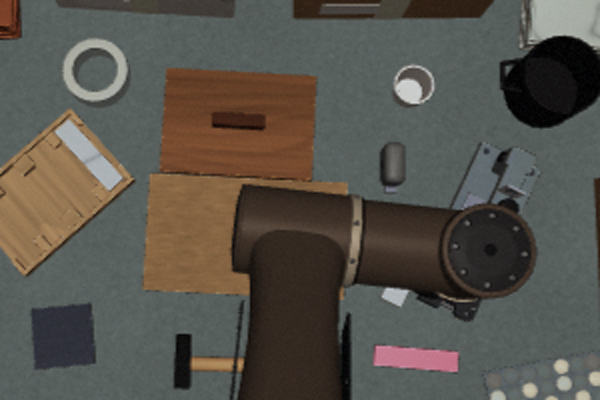

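```bash
python3 -m creep '[[0,-0.3,0,0,10],[0,-0.6,0,0,10],[0,-1,0,0,10],[0,-1,0,0,10],[0,-1,0,0,10],[0,-1,0,0,10],[0,-1,0,0,10],[0,-1,0,0,10]]'; python3 -m creep '[[-0.1,-0.3,0,0,10],[-0.2,-0.6,0,-0.03,10],[-0.4,-1,0,-0.06,10],[-0.4,-1,0,-0.1,10],[-0.4,-1,0,-0.13,10],[-0.4,-1,0,-0.14,10],[-0.4,-1,0,-0.14,10],[-0.4,-1,0,-0.14,10]]'; python3 -m creep '[[0,-0.3,0,0,10],[0,-0.6,0,-0.03,10],[0,-1,0,-0.06,10],[0,-1,0,-0.1,10],[0,-1,0,-0.13,10],[0,-1,0,-0.14,10],[0,-1,0,-0.14,10],[0,-1,0,-0.14,10]]'
python3 -c "
from h import *
go(.4439,.4098,.14,43.5)"
```

```text
clock: 45.75
tool_pos: [0.4386, -0.137, 0.1355]
orientation: [180.0, 0.0, -25.2]
force: [-1.2, -0.3, -2.3]
opening: 0.0332
clock: 46.42
tool_pos: [0.4452, -0.0292, 0.1356]
orientation: [180.0, -0.0, -0.0]
force: [0.6, -0.3, -2.3]
opening: 0.0331
clock: 47.08
tool_pos: [0.4452, 0.0709, 0.1355]
orientation: [-180.0, 0.0, 25.1]
force: [-0.7, 0.1, -1.0]
opening: 0.0333
t 47.08 tcp [0.4452 0.0709 0.1355] rpy [-180.      0.     25.12] F [-0.7  0.1 -1. ] open 33.3
row shift [ 1.427 -3.074 -0.045] turn -0.1021
```

```bash
python3 -m creep '[[0.15,-0.3,0,-0.03,10],[0.3,-0.6,0,-0.06,10],[0.47,-1,0,-0.102,10],[0.47,-1,0,-0.102,10],[0.47,-1,0,-0.102,10],[0.47,-1,0,-0.102,10],[0.47,-1,0,-0.102,10],[0.47,-1,0,-0.102,10]]'; python3 -c "
from h import *
go(.4439,.4098,.14,43.5)"
```

```text
clock: 47.75
tool_pos: [0.4448, 0.1807, 0.1355]
orientation: [-180.0, 0.0, 43.5]
force: [0.3, -0.5, -1.0]
opening: 0.0334
t 47.75 tcp [0.4448 0.1807 0.1355] rpy [-1.800e+02  2.000e-02  4.352e+01] F [ 0.3 -0.5 -1. ] open 33.4
row shift [ 1.571 -1.667 -0.045] turn 0.0001
```

```bash
python3 -m creep '[[0.3,-0.3,0,0,10],[0.6,-0.6,0,0,10],[0.8,-0.85,0,0,10],[0.8,-0.85,0,0,10],[0.8,-0.85,0,0,10],[0.8,-0.85,0,0,10],[0.8,-0.85,0,0,10],[0.8,-0.85,0,0,10]]';python3 -m creep '[[0.3,-0.3,0,0,10],[0.6,-0.6,0,0,10],[0.77,-0.82,0,0,10],[0.77,-0.82,0.2,0,10],[0.77,-0.82,0.4,0,10],[0.77,-0.82,0.6,0,10],[0.77,-0.82,0.6,0,10],[0.77,-0.82,0.6,0,10]]'; python3 -c "
from h import *
go(.4439,.4098,.08,43.5)
s=snapshot('top');s2=snapshot('side')
crop(s,'g1.png',170,120,290,250,5);crop(s2,'g2.png',270,110,390,200,6)"
```

```text
clock: 48.42
tool_pos: [0.4441, 0.2974, 0.1357]
orientation: [180.0, 0.0, 43.6]
force: [0.4, 0.2, -0.9]
opening: 0.0335
clock: 49.08
tool_pos: [0.4431, 0.4098, 0.0751]
orientation: [179.9, 0.1, 43.6]
force: [0.2, -0.3, -0.9]
opening: 0.0337
t 49.08 tcp [0.4431 0.4098 0.0751] rpy [1.7995e+02 1.3000e-01 4.3630e+01] F [ 0.2 -0.3 -0.9] open 33.7
row shift [ 0.006  0.006 -0.049] turn 0.0007
```

View pics/g1.png

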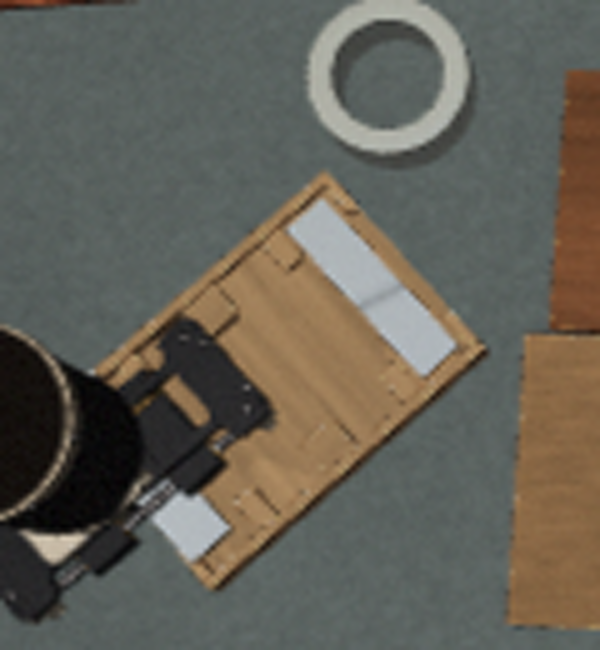

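View pics/g2.png

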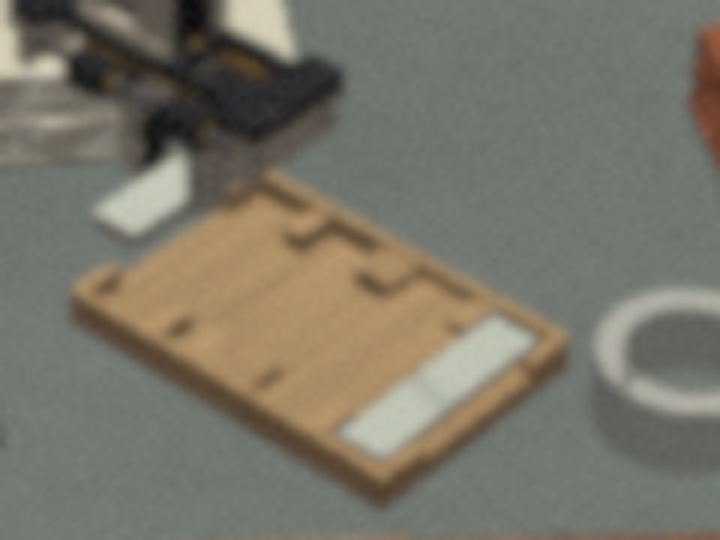

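```bash
python3 -c "
from h import *
s=snapshot('top')
t=np.radians(43.5);R=np.array([[np.cos(t),-np.sin(t)],[np.sin(t),np.cos(t)]])
C=np.array([.5195,.3534])
o=st();p=o['tool_pos'][:2]
for uv in [(190,562),(229,527)]:
    P=plane(s,[(np.array(uv)+.5)/5-.5+[170,120]],.087)[0,:2]
    print('tray frame',R.T@(P-C)*1e3,'rel tcp',R.T@(P-p)*1e3)
for uv in [(430,377),(457,345)]:
    P=plane(s,[(np.array(uv)+.5)/5-.5+[170,120]],.024)[0,:2]
    print('strip3',R.T@(P-C)*1e3)
print('tcp tray',R.T@(p-C)*1e3)
"
```

```text
t 49.23 tcp [0.444  0.4116 0.0773] rpy [-1.7998e+02 -1.4000e-01  4.3660e+01] F [ 0.1 -0.3 -1.5] open 33.5
tray frame [-72.94272449 109.51815154] rel tcp [-58.21006916  15.30433065]
tray frame [-72.57744651  76.60666602] rel tcp [-57.84479118 -17.60715487]
strip3 [-72.59537263 -81.07138389]
strip3 [ -68.34284136 -108.9674429 ]
tcp tray [-14.73265533  94.21382089]
```

```bash
python3 -m creep '[[0.02,0.005,0.1,0,10],[0.02,0.005,0.3,0,10],[0.02,0.005,0.45,0,10],[0.02,0.005,0.48,0,10],[0.02,0.005,0.5,0,10],[0.02,0.005,0.52,0,10],[0.02,0.005,0.54,0,10],[0.02,0.005,0.54,0,10]]'; python3 -m creep '[[0,0,0.02,0,10],[0,0,0.04,0,10],[0,0,0.06,0,10],[0,0,0.07,0,10],[0,0,0.07,0,10],[0,0,0.07,0,10],[0,0,0.07,0,10],[0,0,0.07,0,10]]'; python3 -c "
from h import *
st()
s=snapshot('top');s2=snapshot('side')
crop(s,'g3.png',170,190,230,250,10);crop(s2,'g4.png',270,110,390,200,6)"
```

```text
clock: 49.9
tool_pos: [0.4451, 0.4125, 0.022]
orientation: [-180.0, -0.1, 43.7]
force: [0.3, 0.3, -2.0]
opening: 0.0337
clock: 50.57
tool_pos: [0.445, 0.4124, 0.016]
orientation: [180.0, -0.1, 43.7]
force: [-3.6, -1.2, 10.8]
opening: 0.0335
t 50.57 tcp [0.445  0.4124 0.016 ] rpy [ 1.800e+02 -6.000e-02  4.371e+01] F [-3.6 -1.2 10.8] open 33.5
```

View pics/g3.png

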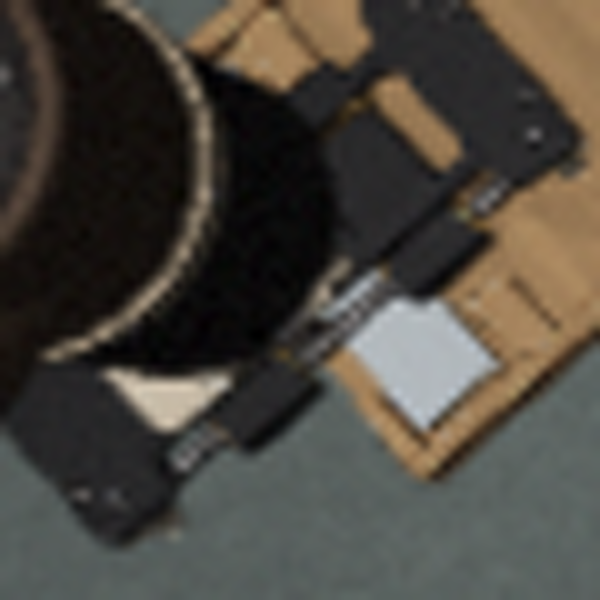

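View pics/g4.png

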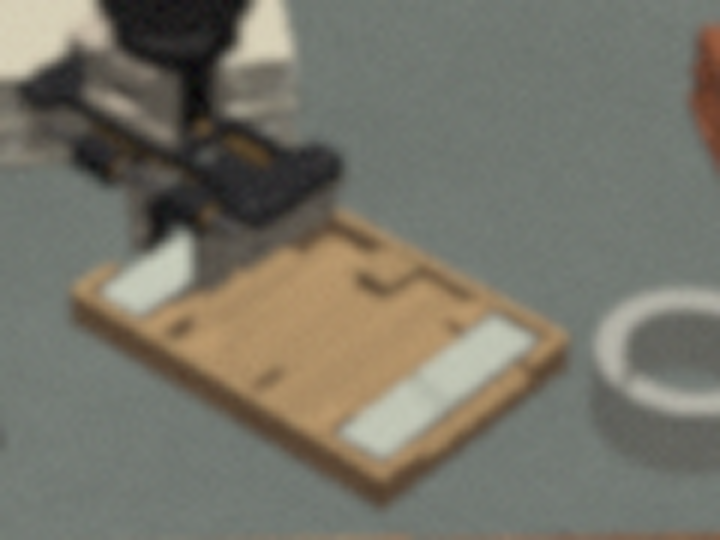

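Contact at about the expected height (TCP 5–6 mm above the strip's underside). I'll release and rise.

```bash
python3 -m creep '[[0,0,-0.005,0,10],[0,0,-0.005,0,10],[0,0,-0.005,0,10],[0,0,-0.005,0,32],[0,0,-0.005,0,36],[0,0,-0.005,0,40],[0,0,-0.005,0,42],[0,0,-0.005,0,42]]'
python3 -m creep '[[0,0,-0.1,0,42],[0,0,-0.2,0,42],[0,0,-0.4,0,42],[0,0,-0.8,0,42],[0,0,-1,0,42],[0,0,-1,0,42],[0,0,-1,0,42],[0,0,-1,0,42]]'
python3 -m creep '[[0,0,-0.3,0,42],[-0.3,0.3,-0.5,0,42],[-0.6,0.6,-0.5,0,42],[-0.9,1,-0.5,0,42],[-0.9,1,-0.5,0,42],[-0.9,1,-0.5,0,42],[-0.9,1,-0.5,0,42],[-0.9,1,-0.5,0,42]]'
python3 -m creep '[[0.3,0.3,0,0,42],[0.5,0.6,0,0.05,42],[0.5,1,0,0.1,42],[0.5,1,0,0.15,42],[0.5,1,0,0.2,42],[0.5,1,0,0.2,42],[0.5,1,0,0.2,42],[0.5,1,0,0.2,42]]'
python3 -c "
from meas import *
st()
s=snapshot('top');s2=snapshot('side')
cv2.imwrite('pics/g5.png',s['img'])
crop(s,'g5c.png',170,110,390,250,3);crop(s2,'g6.png',270,110,390,200,6)"
```

```text
clock: 51.33
tool_pos: [0.4449, 0.4122, 0.0149]
orientation: [180.0, 0.0, 43.7]
force: [-0.0, -0.3, 0.9]
opening: 0.0417
clock: 52.0
tool_pos: [0.4447, 0.412, 0.1156]
orientation: [-180.0, -0.0, 43.7]
force: [0.0, -0.8, -0.2]
opening: 0.0421
clock: 52.67
tool_pos: [0.4489, 0.2779, 0.1646]
orientation: [180.0, 0.0, 43.7]
force: [0.5, 0.4, -0.0]
opening: 0.0419
clock: 53.33
tool_pos: [0.554, 0.2406, 0.1643]
orientation: [180.0, 0.1, 7.9]
force: [-0.0, 0.0, -0.6]
opening: 0.0422
t 53.33 tcp [0.554  0.2406 0.1643] rpy [1.7996e+02 6.0000e-02 7.9300e+00] F [-0.   0.  -0.6] open 42.2
```

View pics/g5c.png

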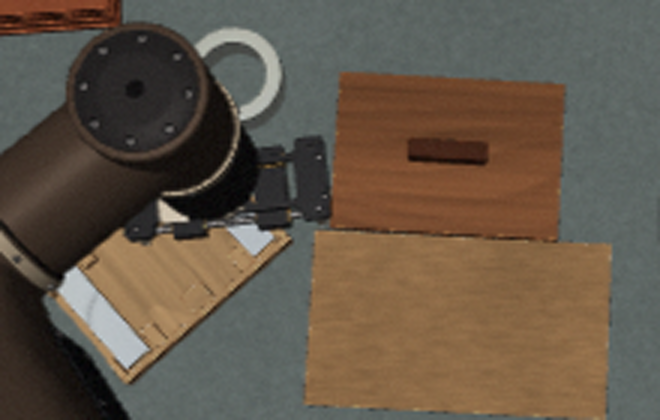

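View pics/g6.png

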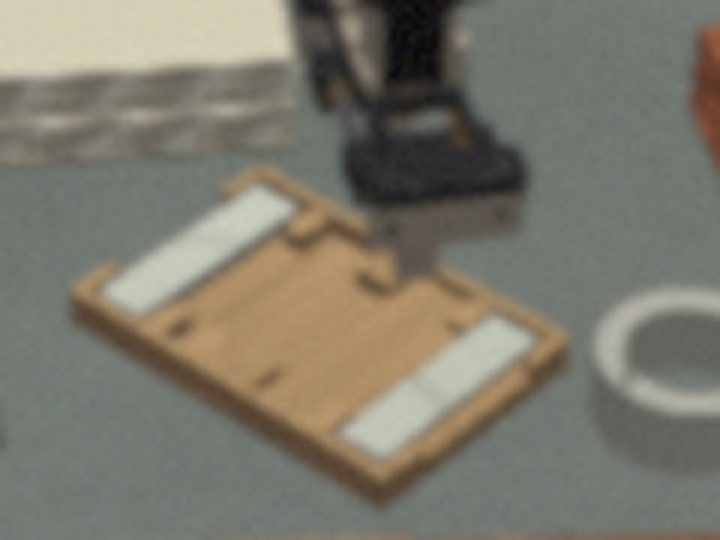

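```bash
python3 -m creep '[[0,0.3,-0.2,0,42],[0,0.6,-0.2,0.02,42],[0,0.6,-0.2,0.04,42],[0,0.6,-0.2,0.04,42],[0,0.6,-0.2,0.04,42],[0,0.6,-0.2,0.04,42],[0,0.6,-0.2,0.04,42],[0,0.6,-0.2,0.04,42]]'; python3 -c "
from meas import *
s=cv2.imread('pics/g5.png');S=snapshot('top');S['img']=s
red=lambda i:(i[...,2]-i[...,0]>25)&(i[...,2]-i[...,1]>22)
rect(S,red,(278,130,366,187),.016,'cover top(pic g5)')
rect(S,lambda i:(i.max(2)<75)&(i[...,2]-i[...,0]>8),(300,150,336,170),.046,'handle')
s2=snapshot('side')
rect(s2,red,(330,185,425,275),.016,'cover side')
crop(S,'k1.png',278,130,366,187,8)
crop(s2,'k2.png',300,150,430,290,5)"
```

```text
clock: 54.1
tool_pos: [0.5619, 0.1811, 0.1848]
orientation: [180.0, 0.0, 0.6]
force: [-0.2, 0.1, 0.6]
opening: 0.0419
cover top(pic g5) c 645.0 34.4 size 260.1 x 183.6 long-axis yaw 88.2 px [318.5 161.1]
handle c 643.3 34.0 size 88.6 x 27.6 long-axis yaw 88.2 px [318.6 160.2]
cover side c 624.1 11.1 size 309.7 x 229.9 long-axis yaw 87.0 px [362.7 235.5]
cover side c 556.8 230.9 size 46.2 x 19.3 long-axis yaw 13.5 px [335.6 186.6]
```

View pics/k1.png

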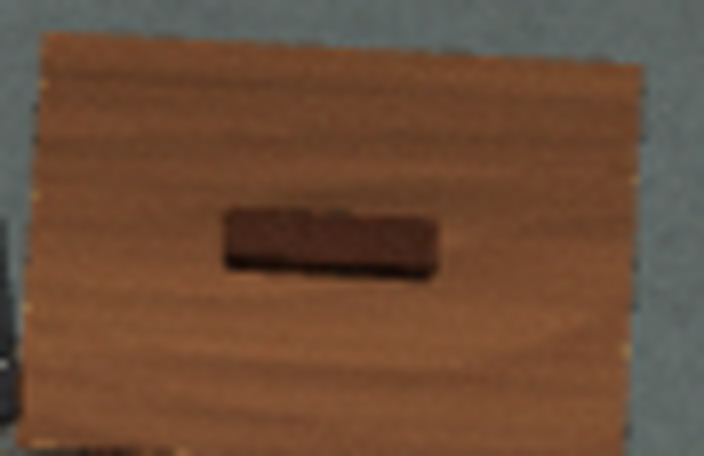

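View pics/k2.png

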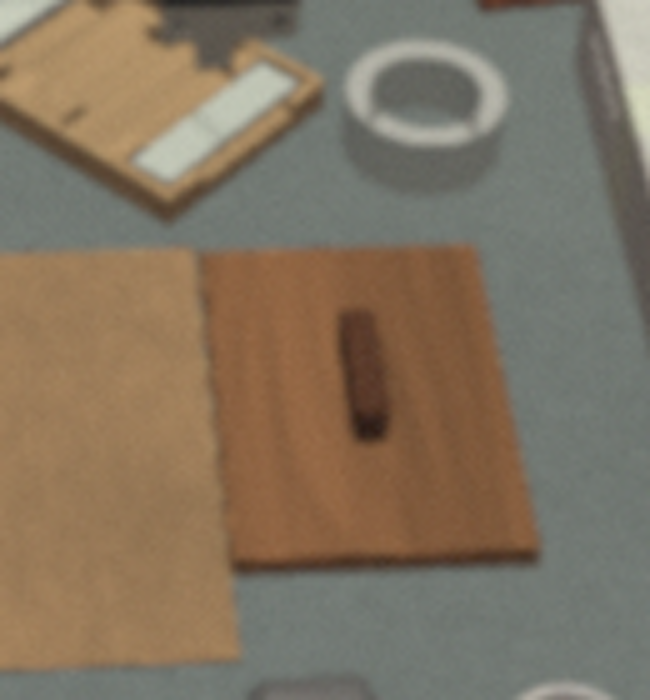

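```bash
python3 -m creep '[[0,0.3,0,0.05,60],[0.2,0.6,0,0.1,60],[0.4,0.8,0,0.15,60],[0.4,0.8,0,0.2,60],[0.4,0.8,0,0.25,60],[0.4,0.8,0,0.3,60],[0.4,0.8,0,0.3,60],[0.4,0.8,0,0.3,60]]'; python3 -c "
from h import *
go(.645,.0342,.1,-91.8)"
```

```text
clock: 54.87
tool_pos: [0.6028, 0.1008, 0.1849]
orientation: [180.0, 0.0, -53.9]
force: [-0.3, -0.5, 0.2]
opening: 0.0602
t 54.87 tcp [0.6028 0.1008 0.1849] rpy [179.98   0.   -53.89] F [-0.3 -0.5  0.2] open 60.2
row shift [0.787 0.051 0.849] turn 0.2106
```

```bash
python3 -m creep '[[0.3,0.02,0,0.03,60],[0.6,0.05,0.2,0.07,60],[0.787,0.05,0.5,0.11,60],[0.787,0.05,0.8,0.15,60],[0.787,0.05,0.85,0.19,60],[0.787,0.05,0.85,0.2106,60],[0.787,0.05,0.85,0.2106,60],[0.787,0.05,0.85,0.2106,60]]'; python3 -c "
from h import *
go(.645,.0342,.05,-91.8)
s=snapshot('top');s2=snapshot('side')
crop(s2,'k3.png',300,150,430,290,5)"
```

```text
clock: 55.53
tool_pos: [0.6458, 0.0347, 0.1]
orientation: [-180.0, -0.0, -91.3]
force: [0.2, 0.4, 0.0]
opening: 0.0598
t 55.53 tcp [0.6458 0.0347 0.1   ] rpy [-1.7999e+02 -1.0000e-02 -9.1250e+01] F [0.2 0.4 0. ] open 59.8
row shift [0.005 0.008 0.5  ] turn 0.003
```

View pics/k3.png

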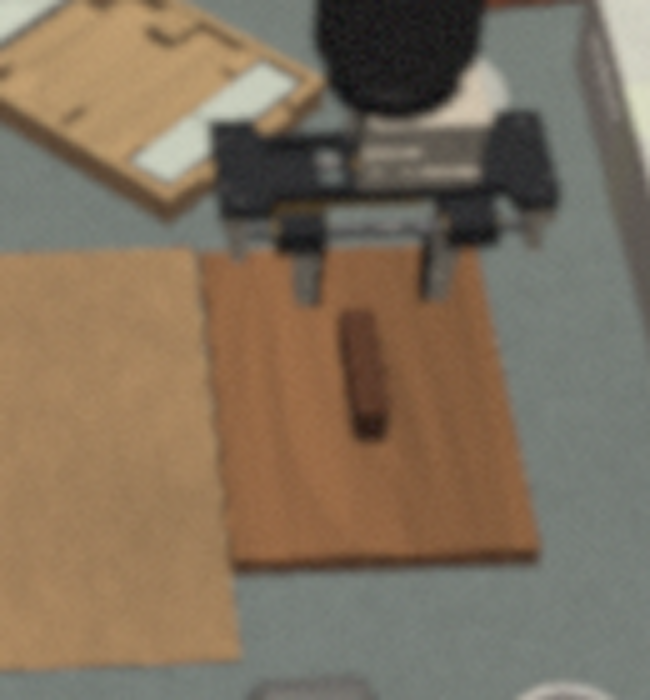

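```bash
python3 -m creep '[[0,0.005,0.2,0.003,60],[0,0.005,0.4,0.003,60],[0,0.005,0.6,0.003,60],[0,0.005,0.7,0.003,60],[0,0.005,0.78,0.003,60],[0,0.005,0.78,0.003,60],[0,0.005,0.78,0.003,60],[0,0.005,0.78,0.003,60]]'; python3 -m creep '[[0,0,0,0,40],[0,0,0,0,20],[0,0,0,0,5],[0,0,0,0,5],[0,0,0,0,5],[0,0,0,0,5],[0,0,0,0,5],[0,0,0,0,5]]'; python3 -m creep '[[0,0,0,0,5],[0,0,-0.1,0,5],[0,0,-0.2,0,5],[0,0,-0.4,0,5],[0,0,-0.6,0,5],[0,0,-0.8,0,5],[0,0,-0.8,0,5],[0,0,-0.8,0,5]]'; python3 -c "
from h import *
go(.5195,.3534,.1,-46.5)
s2=snapshot('side')
crop(s2,'k4.png',300,130,430,290,5)"
```

```text
clock: 56.3
tool_pos: [0.6458, 0.0347, 0.0232]
orientation: [-179.9, 0.0, -91.9]
force: [0.6, -0.3, 0.2]
opening: 0.0602
clock: 56.97
tool_pos: [0.647, 0.0347, 0.0227]
orientation: [-179.8, 0.0, -91.9]
force: [5.0, -0.8, -2.7]
opening: 0.0216
clock: 57.63
tool_pos: [0.6451, 0.0347, 0.103]
orientation: [-179.9, 0.1, -92.0]
force: [-1.1, -0.4, -3.7]
opening: 0.022
t 57.63 tcp [0.6451 0.0347 0.103 ] rpy [-1.7992e+02  6.0000e-02 -9.1990e+01] F [-1.1 -0.4 -3.7] open 22.0
row shift [-3.142  1.366  0.031] turn -0.2527
```

View pics/k4.png

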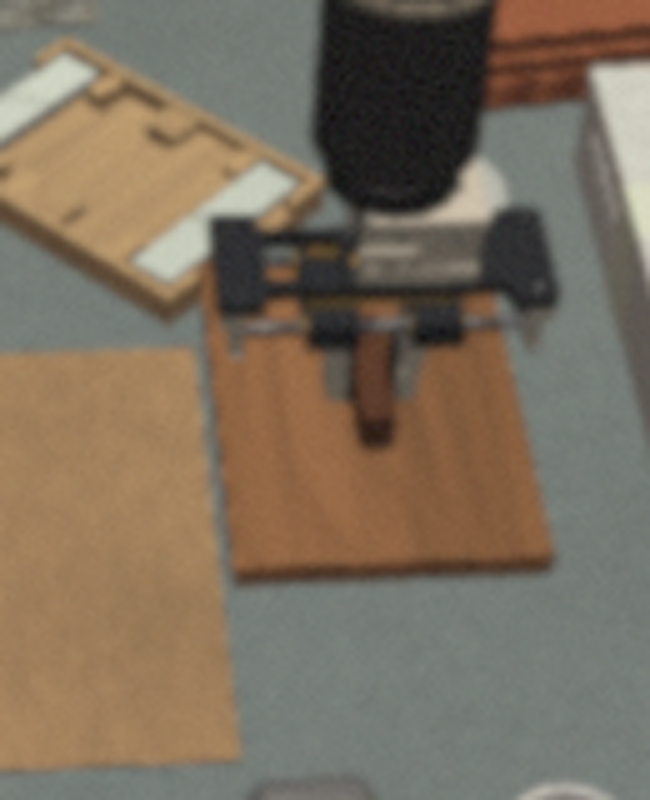

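```bash
python3 -m creep '[[-0.3,0.1,-0.2,0,5],[-0.6,0.2,-0.3,0,5],[-1,0.4,-0.3,0,5],[-1,0.4,-0.3,0,5],[-1,0.4,-0.3,0,5],[-1,0.4,-0.3,0,5],[-1,0.4,-0.3,0,5],[-1,0.4,-0.3,0,5]]'; python3 -m creep '[[-0.3,0.1,0,-0.03,5],[-0.6,0.2,0,-0.06,5],[-1,0.45,0,-0.1,5],[-1,0.45,0,-0.13,5],[-1,0.45,0,-0.16,5],[-1,0.45,0,-0.2,5],[-1,0.45,0,-0.22,5],[-1,0.45,0,-0.2527,5]]'; python3 -c "
from h import *
go(.5195,.3534,.13,-46.5)"
```

```text
clock: 58.35
tool_pos: [0.6083, 0.1348, 0.1312]
orientation: [179.9, -0.0, -92.0]
force: [-0.7, 0.2, -3.8]
opening: 0.0219
clock: 59.02
tool_pos: [0.5671, 0.2364, 0.1316]
orientation: [180.0, 0.0, -46.4]
force: [0.5, -0.6, -3.8]
opening: 0.022
t 59.02 tcp [0.5671 0.2364 0.1316] rpy [179.96   0.   -46.38] F [ 0.5 -0.6 -3.8] open 22.0
row shift [-1.175 -0.462  0.016] turn 0.0006
```

```bash
python3 -m creep '[[-0.3,-0.1,0,0,5],[-0.6,-0.25,0,0,5],[-0.9,-0.46,0,0,5],[-1,-0.46,0,0,5],[-1,-0.46,0,0,5],[-1,-0.46,0,0,5],[-1,-0.46,0,0,5],[-1,-0.46,0,0,5]]'; python3 -c "
from h import *
go(.5195,.3534,.13,-46.5)"; python3 -m creep '[[-0.18,0,0,0,5],[-0.18,0,0,0,5],[-0.18,0,0.2,0,5],[-0.18,0,0.4,0,5],[-0.18,0,0.5,0,5],[-0.18,0,0.5,0,5],[-0.18,0,0.5,0,5],[-0.18,0,0.5,0,5]]'; python3 -c "
from meas import *
go(.5195,.3534,.06,-46.5)
s=snapshot('top');s2=snapshot('side')
red=lambda i:(i[...,2]-i[...,0]>25)&(i[...,2]-i[...,1]>22)
rect(s,red,(170,130,285,255),.075,'cover')
crop(s,'m1.png',160,120,290,260,5);crop(s2,'m2.png',250,100,400,210,5)"
```

```text
clock: 59.68
tool_pos: [0.5319, 0.3403, 0.1319]
orientation: [180.0, -0.0, -46.6]
force: [0.2, 0.2, -3.6]
opening: 0.0218
t 59.68 tcp [0.5319 0.3403 0.1319] rpy [ 1.7998e+02 -1.0000e-02 -4.6570e+01] F [ 0.2  0.2 -3.6] open 21.8
row shift [-0.18   0.     0.019] turn -0.0004
clock: 60.35
tool_pos: [0.5199, 0.3548, 0.0831]
orientation: [-179.9, -0.0, -46.5]
force: [0.1, 0.5, -3.2]
opening: 0.0222
t 60.35 tcp [0.5199 0.3548 0.0831] rpy [-1.7992e+02 -2.0000e-02 -4.6490e+01] F [ 0.1  0.5 -3.2] open 22.2
row shift [0.007 0.013 0.231] turn 0.0001
cover c 487.7 338.7 size 40.0 x 13.9 long-axis yaw -49.7 px [223.6 202.7]
cover c 450.5 161.7 size 189.3 x 41.7 long-axis yaw 2.0 px [278.7 216.4]
cover c 517.5 353.7 size 260.2 x 185.0 long-axis yaw -46.2 px [223.2 197.3]
```

View pics/m1.png

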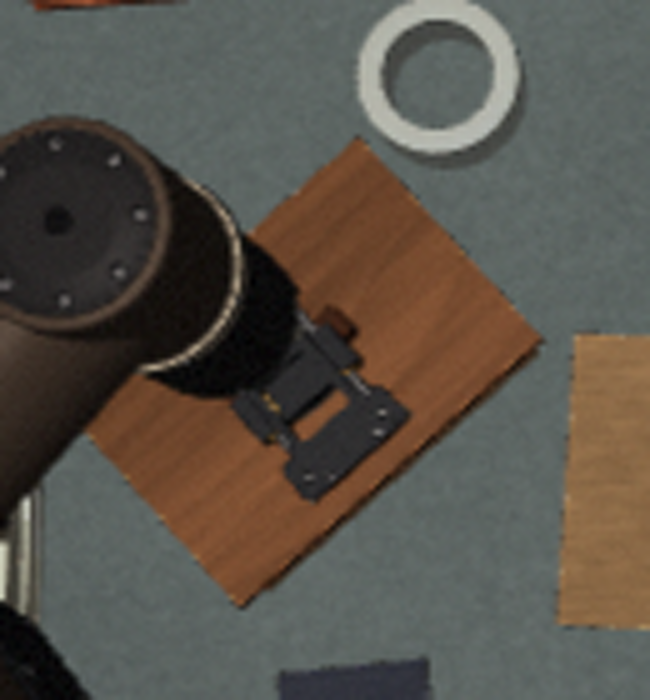

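View pics/m2.png

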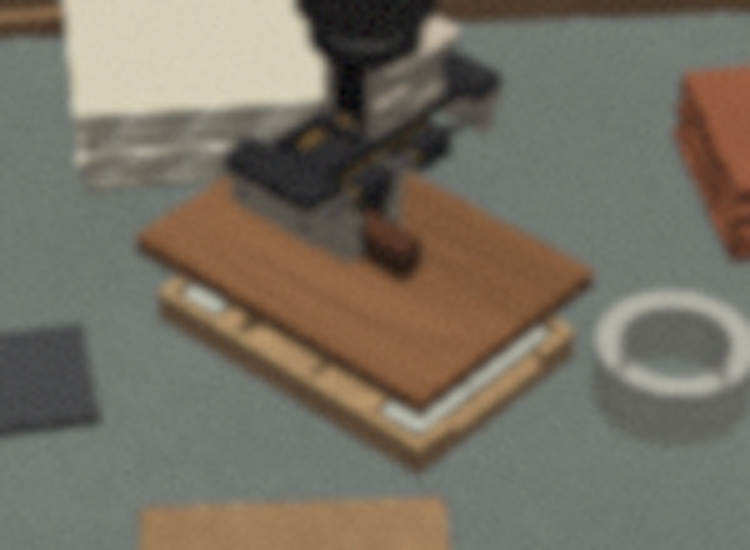

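```bash
python3 -m creep '[[0.012,-0.002,0.1,0,5],[0.012,-0.002,0.2,0,5],[0.012,-0.002,0.3,0,5],[0.012,-0.002,0.31,0,5],[0.012,-0.002,0.31,0,5],[0.012,-0.002,0.31,0,5],[0.012,-0.002,0.31,0,5],[0.012,-0.002,0.31,0,5]]'; python3 -c "
from meas import *
go(.5195,.3534,.042,-46.5)
s=snapshot('top');s2=snapshot('side')
red=lambda i:(i[...,2]-i[...,0]>25)&(i[...,2]-i[...,1]>22)
rect(s,red,(170,130,275,255),.045,'cover')
crop(s,'m3.png',160,120,290,260,5);crop(s2,'m4.png',250,100,400,210,5)"
```

```text
clock: 61.12
tool_pos: [0.5203, 0.3541, 0.0515]
orientation: [-180.0, -0.0, -46.5]
force: [0.5, 0.9, -4.0]
opening: 0.0215
t 61.12 tcp [0.5203 0.3541 0.0515] rpy [-179.96   -0.    -46.48] F [ 0.5  0.9 -4. ] open 21.5
row shift [-0.     0.011  0.095] turn 0.0001
cover c 487.9 337.6 size 40.0 x 13.2 long-axis yaw -49.1 px [226.  203.9]
cover c 433.8 180.6 size 150.4 x 9.8 long-axis yaw 2.2 px [273.5 221.9]
cover c 518.0 352.9 size 259.9 x 183.3 long-axis yaw -46.2 px [225.5 198.4]
```

View pics/m4.png

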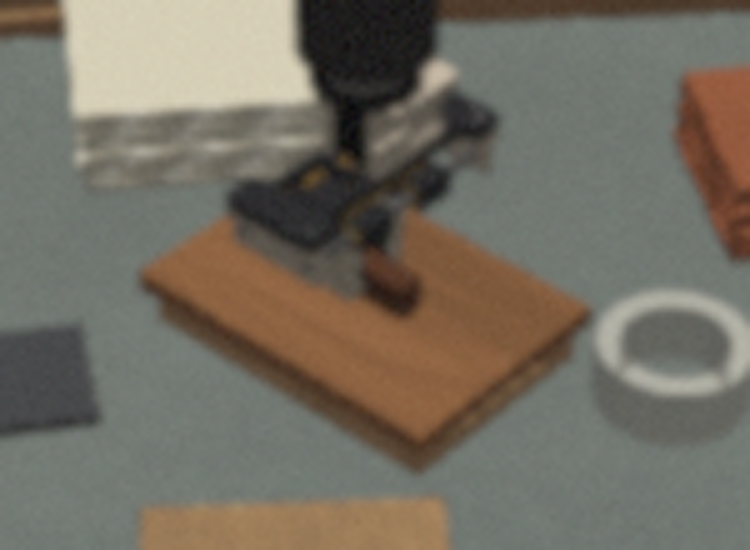

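View pics/m3.png

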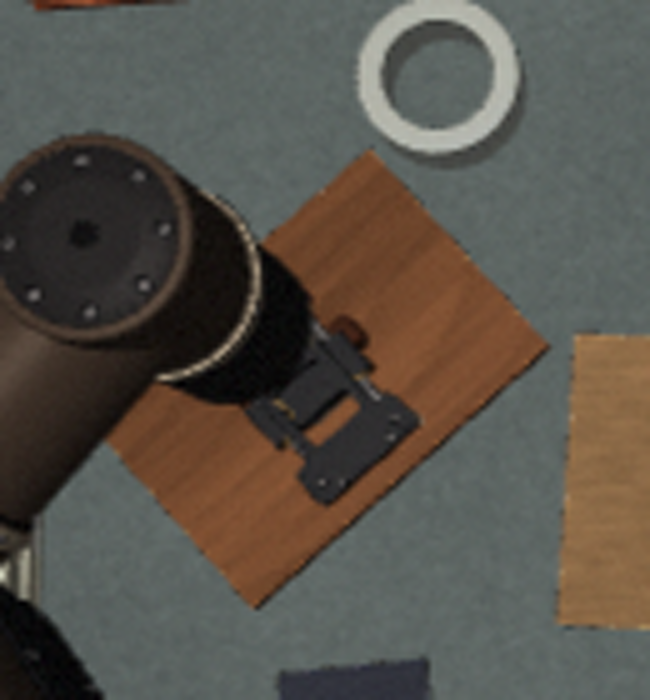

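```bash
python3 -m creep '[[0.003,-0.006,0.02,0,5],[0.003,-0.006,0.04,0,5],[0.003,-0.006,0.06,0,5],[0.003,-0.006,0.07,0,5],[0.003,-0.006,0.08,0,5],[0.003,-0.006,0.08,0,5],[0.003,-0.006,0.08,0,5],[0.003,-0.006,0.08,0,5]]'
```

```text
clock: 61.88
tool_pos: [0.5207, 0.3541, 0.0431]
orientation: [-180.0, -0.0, -46.5]
force: [-0.4, 0.3, -4.5]
opening: 0.0219
```

```bash
python3 -m creep '[[0,0,0.01,0,5],[0,0,0.02,0,5],[0,0,0.03,0,5],[0,0,0.04,0,5],[0,0,0.045,0,5],[0,0,0.045,0,5],[0,0,0.045,0,5],[0,0,0.045,0,5]]'
```

```text
clock: 62.55
tool_pos: [0.5207, 0.3541, 0.0387]
orientation: [-180.0, 0.0, -46.5]
force: [0.1, -0.0, -2.7]
opening: 0.0216
```

Touching down at the expected height. I'll go slightly further, release and retreat.

```bash
python3 -m creep '[[0,0,0.007,0,5],[0,0,0.007,0,5],[0,0,0.007,0,5],[0,0,0.007,0,20],[0,0,0.007,0,26],[0,0,0.007,0,32],[0,0,0.007,0,40],[0,0,0.007,0,50]]';python3 -m creep '[[0,0,0,0,56],[0,0,0,0,56],[0,0,0,0,56],[0,0,-0.2,0,56],[0,0,-0.4,0,56],[0,0,-0.7,0,56],[0,0,-1,0,56],[0,0,-1,0,56]]';python3 -m creep '[[0.3,0.3,-0.4,0,56],[0.6,0.5,-0.7,0,56],[0.9,0.5,-0.8,0,56],[1,0.5,-0.8,0,56],[1,0.5,-0.8,0,56],[1,0.5,-0.8,0,56],[1,0.5,-0.8,0,56],[1,0.5,-0.8,0,56]]'; python3 -m creep '[[0.3,0.3,0,0,56],[0.6,0.5,0,0,56],[0.9,0.5,0,0,56],[1,0.5,0,0,56],[1,0.5,0,0,56],[1,0.5,0,0,56],[1,0.5,0,0,56],[1,0.5,0,0,56]]'; python3 -m creep '[[0.3,0.3,0,0,56],[0.6,0.5,0,0,56],[0.9,0.5,0,0,56],[1,0.5,0,0,56],[1,0.5,0,0,56],[1,0.5,0,0,56],[1,0.5,0,0,56],[1,0.5,0,0,56]]'; python3 -c "
from meas import *
st()
s=snapshot('top');s2=snapshot('side')
red=lambda i:(i[...,2]-i[...,0]>25)&(i[...,2]-i[...,1]>22)
rect(s,red,(170,130,273,255),.032,'cover')
cv2.imwrite('pics/n1.png',s['img']);crop(s2,'n2.png',250,100,400,210,5)"
```

```text
clock: 63.22
tool_pos: [0.5208, 0.3541, 0.0377]
orientation: [-180.0, -0.0, -46.5]
force: [0.0, -0.4, 0.2]
opening: 0.0399
clock: 63.88
tool_pos: [0.5234, 0.3563, 0.1445]
orientation: [-179.5, -0.0, -46.4]
force: [0.8, 1.1, 1.0]
opening: 0.0559
clock: 64.55
tool_pos: [0.5526, 0.2475, 0.217]
orientation: [179.9, 0.0, -46.5]
force: [-0.5, 0.0, 0.2]
opening: 0.056
clock: 65.22
tool_pos: [0.5853, 0.1412, 0.2176]
orientation: [180.0, 0.0, -46.4]
force: [-0.7, 0.5, -0.2]
opening: 0.056
clock: 65.88
tool_pos: [0.618, 0.0343, 0.2179]
orientation: [180.0, 0.0, -46.4]
force: [0.1, -0.4, -0.2]
opening: 0.0562
t 65.88 tcp [0.618  0.0343 0.2179] rpy [ 1.800e+02  1.000e-02 -4.641e+01] F [ 0.1 -0.4 -0.2] open 56.2
cover c 479.1 394.2 size 183.3 x 146.0 long-axis yaw 43.4 px [204.9 205.9]
```

View pics/n1.png

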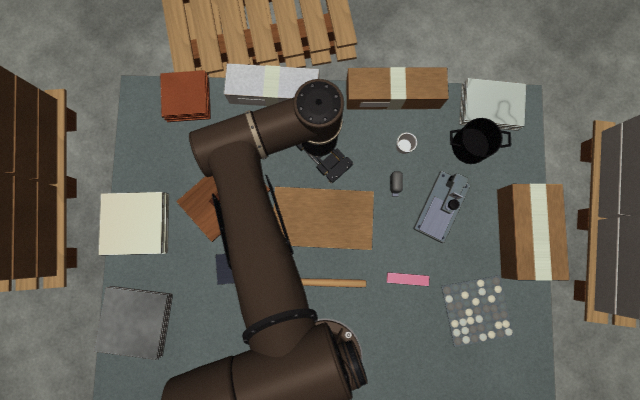

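View pics/n2.png

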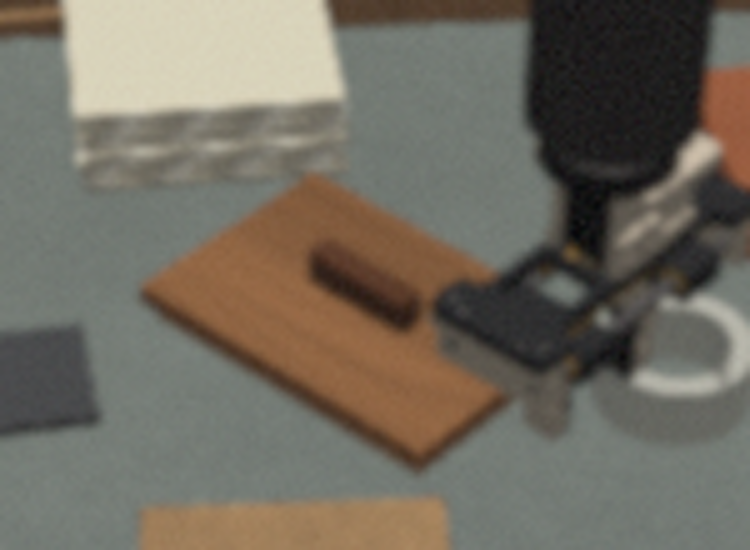

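```bash
python3 -m creep '[[0.3,0.3,0,0,56],[0.6,0.6,0,0,56],[1,0.9,0,0,56],[1,0.9,0,0,56],[1,0.9,0,0,56],[1,0.9,0,0,56],[1,0.9,0,0,56],[1,0.9,0,0,56]]'; python3 -m creep '[[0.3,0.3,0,0,56],[0.6,0.6,0,0,56],[1,0.9,0,0,56],[1,0.9,0,0,56],[1,0.9,0,0,56],[1,0.9,0,0,56],[1,0.9,0,0,56],[1,0.9,0,0,56]]'; python3 -c "
from meas import *
st()
s=snapshot('top');s2=snapshot('side')
red=lambda i:(i[...,2]-i[...,0]>25)&(i[...,2]-i[...,1]>22)
rect(s,red,(170,130,273,255),.032,'cover')
crop(s,'n3.png',160,120,290,260,5);crop(s2,'n4.png',250,100,400,210,5)"
```

```text
clock: 66.65
tool_pos: [0.6221, -0.1001, 0.218]
orientation: [-180.0, -0.0, -46.4]
force: [0.9, 0.6, 0.4]
opening: 0.0559
clock: 67.32
tool_pos: [0.6258, -0.2343, 0.2181]
orientation: [-180.0, -0.0, -46.4]
force: [0.1, 0.9, -0.3]
opening: 0.0563
t 67.32 tcp [ 0.6258 -0.2343  0.2181] rpy [-1.7998e+02 -1.0000e-02 -4.6390e+01] F [ 0.1  0.9 -0.3] open 56.3
cover c 518.5 353.1 size 260.1 x 183.3 long-axis yaw -46.3 px [223.1 195.7]
```

View pics/n3.png

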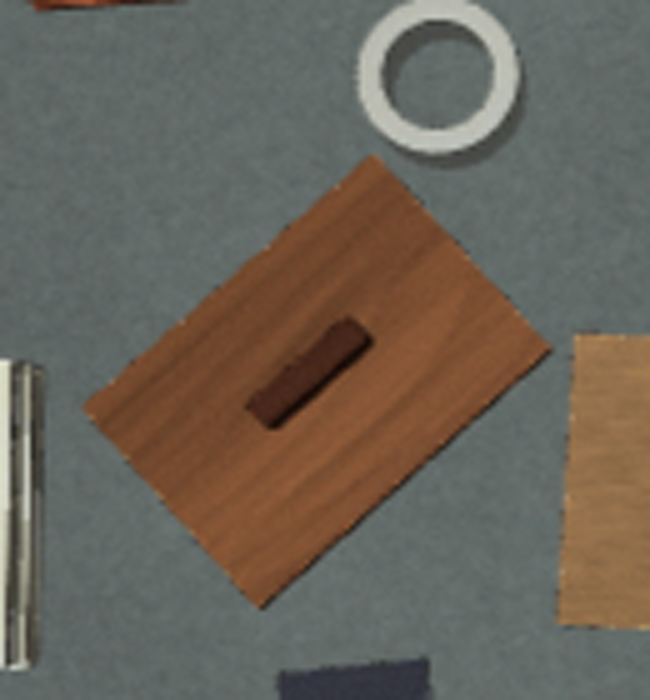

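View pics/n4.png

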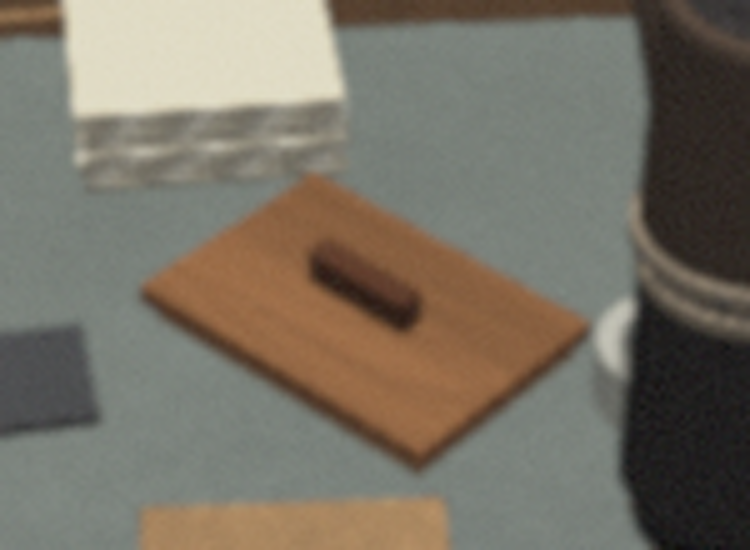

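The top view shows the cover centred on the tray to within about 1 mm at (518.5, 353.1), and the side view shows an even skirt edge, so it sits level. The tape roll and dark tile beside it are undisturbed.

```bash
python3 -c "
from plant import workorder
print(workorder.close_job())"
```

```text
the job is handed in; nothing more can be done
None
```

The job is handed in at about 67 s of the 210 s allowed: both strips are in the tray and the cover is on. Only strip_3 and strip_4 were on the card, and I handled them in that order.

| Strip | Knob stopped at | Press force | Thickness | Compartment |
|---|---|---|---|---|
| strip_3 | 136.2 mm | 15 N | 8 mm | shallow_1 |
| strip_4 | 141.2 mm | 14 N | 13 mm | deep_2 |

**Cover:** it had been knocked a few centimetres towards the card during the run, so I found it again before picking it up. The hand came down freely to the height where the cover should sit on the rim. The final top view put the cover within about 1 mm and 0.2° of the tray's measured pose. In the side view the skirt edge looked even.

**Strips:** just before covering, the side view showed both strips flat inside their compartments.

**Other goods:** the pink look-alike was never touched. The tape roll and dark tile looked undisturbed in the final close-ups. The tape measure, pot and pink strip were in place in the last full top view, taken just before the arm's final sideways move.

**Checks that disagreed:**
- While lowering strip_3 into the tray, the upward force on the tool reached 20 N about 1.5 mm above the expected height. It vanished on release, and later views showed the strip flat in its compartment.
- When I closed the grip on strip_4 on the anvil, there was a small upward force of 6 N that I did not explain.

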